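Fit a splined drive flange to its shaft and lock it with the keeper plate

ROBOT

A 6-joint arm with a two-finger parallel gripper is mounted at the origin on the work surface; the furniture and walls round the work are solid. World frame = base frame: x ahead of the robot, y to its left, z up, the work surface at z = 0. Lengths are in mm, angles in degrees, forces in N, time in s.
With the tool pointing down it reaches from about 350 to 850 mm from the base axis. Payload 8.1 kg.
Tool frame: the origin (TCP) lies midway between the tips of the shut fingers; the grasp point (between the pads) lies hold_point_z behind it (hold_point_z is the distance from the TCP to the grasp point, in mm); z points along the fingers, x is the direction in which the jaws open and shut, and the axes are right-handed (so a half turn about z gives the same grasp; the last joint's range is limited). The gripper opens to 85 mm and grips with 20 to 120 N. Pads are 22 mm wide; open, the fingers measure 114 mm over their backs; the gripper's body (76 mm by 85 mm) begins 54 mm behind the grasp point. The pads swing forward as they close: fully open they stand 13 mm farther back than shut.
Start: joints at [58.533, 7.471, 85.268, -0, 87.261, -4.893], TCP at [268.39, 536.63, 231.292] pointing down, gripper open.
Joint ranges: [-169.43, 169.43], [-51.17, 129.36], [1.28, 143.12], [-76.62, 256.62], [0, 156.53], [-152.29, 152.29]. Speed limits (degrees/s): [136.94, 136.94, 159.86, 180, 180, 180].

INTERFACE

Orientations are given as [roll, pitch, yaw] about the fixed x, y, z axes, in that order (R = Rz(yaw) Ry(pitch) Rx(roll)).
In Python, from bench import * gives the robot as it stands.
- The arm moves only by the shell command python3 -m pendant 'ROWS' [OPENING] [FORCE]. ROWS is JSON, a list that holds one entry, the list of rows, each a list of 4 numbers: the shift along the tool's x, y, z normalised to -1 to 1, where 1 is 0.02 m, then the turn about the tool's z normalised to -1 to 1, where 1 is 0.08 rad. A call has exactly 10 rows; each row shifts and turns the pose as measured when the row begins, along the tool's axes as they then stand; what a row does not reach is not made up. A row lasts 1/12 s, in which the tool goes at most 41.7 mm and 7.16 degrees, less where a joint would pass 70% of its speed; a pose out of reach is approached as far as the arm can. A call with a number of a shift or a turn outside -1 to 1 is refused whole. A call with a gripper value outside its range is refused whole. OPENING is the gripper's target within -1 to 1 (fully open at 1, half-way at 0, shut at -1), set as the call begins (- or left out, the last holds). The fingers move at their own pace and stop on an object; FORCE is the grip in N (left out, the last holds). Time passes only in rows, so rows that do not move let the fingers close, or fill a call up. It gives the time, the measured TCP pose, the force and the opening at its end, in the units of the state.
- sense(): the state, without advancing time (a new reading comes with each control period).
- snapshot(name): name is "scene" or "top"; returns the picture (420x560x3 uint8, red, green, blue); there is no depth.
- calibration(name): a dict with "mtx" (3x3 intrinsics, pixels), "world_to_cam" (4x4, takes a point from world to camera coordinates). Camera axes: x right, y down, z forward; pixel columns grow to the right and rows downward; lengths in mm; the calibration is good to about 2 mm. A picture is of the moment at which its call begins. calibration takes no time and is no camera call.
- hand_in(): hands the job in, once; it reports no verdict.
The state is a dict: "time": time; "joint_pos": joint angles; "qd": joint speeds; "joint_efforts": joint torques, N m; "tool_pos": TCP position; "tcp_rot": TCP orientation; "ft_force": force on the tool from outside, world axes, zero at the start; "wrist_torque": the same for the moment, N m; "finger_gap": finger opening in mm.
Only numpy, scipy, OpenCV 4.12 (cv2) and the standard library are available. Lean on these libraries where they do the work, as an engineer would, in place of code of your own. Each camera call takes 0.05 s, during which the arm holds its last target.

TASK

Take the plastic protector off the upright splined shaft and leave it in the aluminium tray. Then fit the drive flange, barrel upwards, over the shaft: press lightly and rock it until the splines mesh, and push it gently all the way down onto the bearing, so that its rim clicks the small roller switch without over-travelling it. Finally slide the fork-shaped keeper plate fully into the groove of the shaft above the flange, leave it lying flat there, and leave the other parts on the bench where they are.

Things in the scene. Friction and masses are not known exactly. Their poses are not given: they have to be found in the camera images.
- cap_center (a point): Grey plastic spline protector: round cap, 42 mm outside diameter, 63 mm tall, closed at the top, 45 mm rim at the open lower end, ribbed sides, 60 g. It starts loosely over the shaft, its top resting on the shaft's end; lift it 65 mm to clear. This point: on its axis, half-way up.
- tray: Open aluminium parts tray 130 x 110 mm (x, y), 28 mm high, walls and floor 3 mm, fixed. Origin: centre of its underside; x and y along its sides.
- flange_barrel (a point): Steel drive flange, 0.56 to 0.9 kg, standing on the bench barrel up, 52 mm tall: bolt flange 100 mm across from 6 to 17 mm up; above it a 56 mm barrel with two parallel flats 50 mm apart, from 22 mm up to the top. This point: on its axis, 38 mm above its underside, the height to grip the flats. y is square to the flats (grip along y), z up.
- flange_foot (a point): Same flange, centre of its underside (foot 56 mm across), same axes. The splined bore goes right through: six straight slots 9.8 mm wide, 33.6 mm across their bottoms, one of them centred on x; six teeth between them, 24.4 mm across their tips, chamfered by 3 mm at the foot. Standing on the bench, this point is at z = 0.
- shaft_seat (a point): On the axis of the upright splined shaft of the fixed stand (grey base 150 x 140 x 14 mm), at the top of its roller bearing, 74 mm above the bench: the flange's underside rests here when home. Above it: six straight splines 7 mm wide, 31 mm across, up to 50 mm (ends chamfered by 3 mm); groove neck 15 mm in diameter up to 62 mm; round chamfered nose 21.6 mm in diameter up to 70 mm.
- shaft_groove (a point): On the shaft's axis at the bottom of the free groove, 52 mm above the seat, level with the home flange's top; 10 mm high. Splines: 1.2 mm radial play, 6 degrees play each way, repeating every 60 degrees. Which way they point is NOT given by any yaw here: rock the flange through up to 60 degrees, or look. The shaft turns only stiffly (0.8 N m).
- seat_switch (a joint): Lever of a small roller-lever microswitch on the stand: 0 free, grows as the roller is pressed down (rad). It clicks at 0.2; the rim of the home flange holds it near 0.28; beyond 0.45 it is over-travelled. It takes about 1.5 N.
- switch_roller (a point): White roller of that switch, 10 mm in diameter and 5 mm wide, 44 mm from the shaft's axis, under the rim of the fitted flange.
- keeper_slot (a point): Steel keeper plate lying flat, 120 g: a fork 48 x 46 mm, 6 mm thick, slot 17.5 mm wide. This point: centre of the slot's round end, at the plate's underside. The fork opens towards x (tips 18 mm ahead, back edge 30 mm behind), z up. It goes round the neck in the groove, resting on the flange's top, from any side.
- keeper_tab (a point): Bent-up tab by which the keeper is held: 26 mm wide (y), 8 mm thick (x), up to 46 mm above the plate's underside. This point: 26 mm behind the slot's round end, 28 mm above the plate's underside; same axes. Grip across the 26 mm.
- bolt_a: Bystander: flange bolt 39 mm high standing on its 22 mm head; origin at its underside.
- bolt_b: Bystander: another such bolt.
- spider_gear: Bystander: bevel gear 56 mm across, 26 mm high; origin at the centre of its underside.
- spider_gear_b: Bystander: another such bevel gear.
- ratchet: Bystander: ratchet handle lying flat, 215 mm long; origin at the middle of its underside.
- drift_bar: Bystander: dark steel bar 230 mm long, 20 mm thick, lying; origin at the middle of its underside.
- gearbox_casing: Fixed obstacle at the left: dark cast gearbox casing in a stand beside the bench, 520 mm along x and 410 mm along y, from about y = 0.37 outwards, its top 0.23 m above the bench. Origin on the floor below its middle.
Things that resemble listed ones, but are neither listed nor needed, are in the scene too. What is meant by the part that bears cap_center is not brown or red, and is the larger of those in its own colour.

How it is judged (in metres and radians):
On the way, in this order (a step that is already met when the one before it is completed fails the run):
1. the protector lies in the tray (x of cap_center in the frame of tray between -0.062 and 0.062 m and y of cap_center in the frame of tray between -0.052 and 0.052 m and height (world z) of cap_center below 0.042 m), for 0.2 s.
2. the flange is meshed and fully home on the bearing, with the switch pressed (distance between flange_foot and shaft_seat below 0.0035 m and angle between flange_barrel's own z axis and vertical below 0.06 rad and value of joint seat_switch above 0.2 rad), for 0.2 s.
3. the keeper sits in the groove (horizontal distance between keeper_slot and shaft_groove below 0.004 m and z of keeper_slot in the frame of shaft_groove between -0.003 and 0.005 m), for 0.2 s.
At the end, for the whole second after the job is handed in: Protector in the tray (centre inside the walls, under 42 mm up); flange home (underside within 3.5 mm of the seat, tilt under 0.06 rad) with the switch lever beyond 0.2 rad; keeper's slot end within 4 mm of the shaft axis, underside within 3 mm of the groove's bottom, flat to 0.08 rad (all of step 1 and all of step 2 and horizontal distance between keeper_slot and shaft_groove below 0.004 m and z of keeper_slot in the frame of shaft_groove between -0.003 and 0.003 m and angle between keeper_slot's own z axis and vertical below 0.08 rad); the robot touches nothing.
It fails at once if the switch lever is over-travelled (value of joint seat_switch above 0.45 rad).
It fails at once if a bystander is disturbed by more than 30 mm (distance of any of bolt_a, bolt_b, spider_gear, spider_gear_b, ratchet, drift_bar from where it was at the start of the episode above 0.03 m).
It also fails if it takes over 72 s, if anything falls off the work surface, if the arm or the gripper's body presses on something with over 40 N, if the wrist force passes 120 N, or if a joint passes its speed limit or range.

## Working session

There is one attempt and no reset: what is moved stays moved. The work goes in short steps, Python scripts to look and compute and a shell command to move; the robot and the scene stay as the last step left them, time stands still between calls to the robot, and variables do not carry over. Pictures are saved under pics/ and viewed, and the job is handed in when it is done.

```bash
ls; mkdir -p pics
python3 - <<'E'
from bench import *
import cv2,json
s=sense();print(s)
for n in("scene","top"):
    im=snapshot(n);cv2.imwrite(f"pics/{n}0.png",im[:,:,::-1]);c=calibration(n);print(n,c)
E
```

```text
pics
{'time': 0.0, 'joint_pos': array([ 5.85341763e+01,  7.51645424e+00,  8.53296216e+01,  6.83733281e-05,
        8.72607516e+01, -4.89172669e+00]), 'qd': array([ 0.02699854,  0.0705914 ,  0.03593942, -0.01444833,  0.00460802,
       -0.02048556]), 'joint_efforts': array([ 4.79812879e-04, -5.69420743e+01, -5.00532854e+01, -4.15276345e-04,
        1.50992721e-02,  5.72698991e-05]), 'tool_pos': array([268.09265866, 536.16080937, 230.22711083]), 'tcp_rot': array([-1.79990822e+02,  1.06432491e-01,  6.34259081e+01]), 'ft_force': array([ 1.5009274 , -0.62068953, -0.19210089]), 'wrist_torque': array([0.02087088, 0.00641662, 0.02198895]), 'finger_gap': 85.13687663666077}
scene {'mtx': array([[423.43086918,   0.        , 278.42660344],
       [  0.        , 423.43086918, 205.59530345],
       [  0.        ,   0.        ,   1.        ]]), 'world_to_cam': array([[ 2.66111122e-01,  9.63798628e-01,  1.66455583e-02,
        -2.82564936e+02],
       [ 5.40038318e-01, -1.34759868e-01, -8.30781796e-01,
        -5.45564691e+02],
       [-7.98463203e-01,  2.30069515e-01, -5.56349290e-01,
         1.88429179e+03],
       [ 0.00000000e+00,  0.00000000e+00,  0.00000000e+00,
         1.00000000e+00]])}
top {'mtx': array([[463.90681815,   0.        , 284.57746323],
       [  0.        , 463.90681815, 209.30409614],
       [  0.        ,   0.        ,   1.        ]]), 'world_to_cam': array([[ 1.38585109e-02, -9.99900750e-01,  2.53609021e-03,
         1.36870623e+02],
       [-9.75591473e-01, -1.40774055e-02, -2.19141747e-01,
         4.17252902e+02],
       [ 2.19155698e-01,  5.62790305e-04, -9.75689737e-01,
         1.26198095e+03],
       [ 0.00000000e+00,  0.00000000e+00,  0.00000000e+00,
         1.00000000e+00]])}
```

View pics/scene0.png

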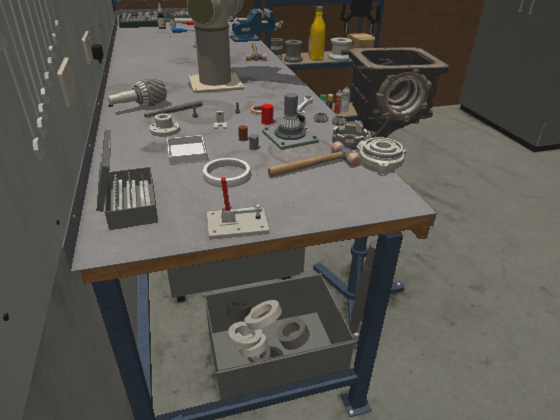

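View pics/top0.png

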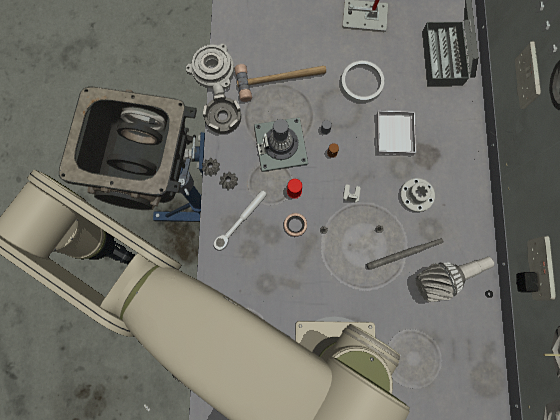

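Cap candidates in the top view: the large grey one on the shaft (281,127), a small grey one (326,127), a brown one (333,151) and a red one (294,188). By the description it's the large grey one on the shaft. I'll check it in close crops.

```bash
cat > h.py <<'E'
import numpy as np, cv2
from bench import *
def ray(n,u,v):
    c=calibration(n);W=c["world_to_cam"];R=W[:3,:3];t=W[:3,3]
    d=R.T@np.linalg.inv(c["mtx"])@np.array([u,v,1.]);return -R.T@t,d
def at(n,u,v,z):
    o,d=ray(n,u,v);return (o+d*(z-o[2])/d[2]).round(1)
def proj(n,p):
    c=calibration(n);q=c["world_to_cam"]@np.append(p,1.);q=c["mtx"]@q[:3];return (q[:2]/q[2]).round(2)
def crop(src,x0,y0,w,h,k,out,im=None):
    im=cv2.imread(src) if im is None else im
    cv2.imwrite(out,cv2.resize(im[y0:y0+h,x0:x0+w],None,fx=k,fy=k,interpolation=cv2.INTER_CUBIC))
E
python3 - <<'E'
from h import *
crop("pics/top0.png",240,100,130,100,6,"pics/t1.png")
crop("pics/top0.png",330,100,130,100,6,"pics/t2.png")
crop("pics/scene0.png",230,80,130,80,6,"pics/s1.png")
crop("pics/scene0.png",130,95,130,80,6,"pics/s2.png")
E
```

```text
(no output)
```

View pics/t1.png

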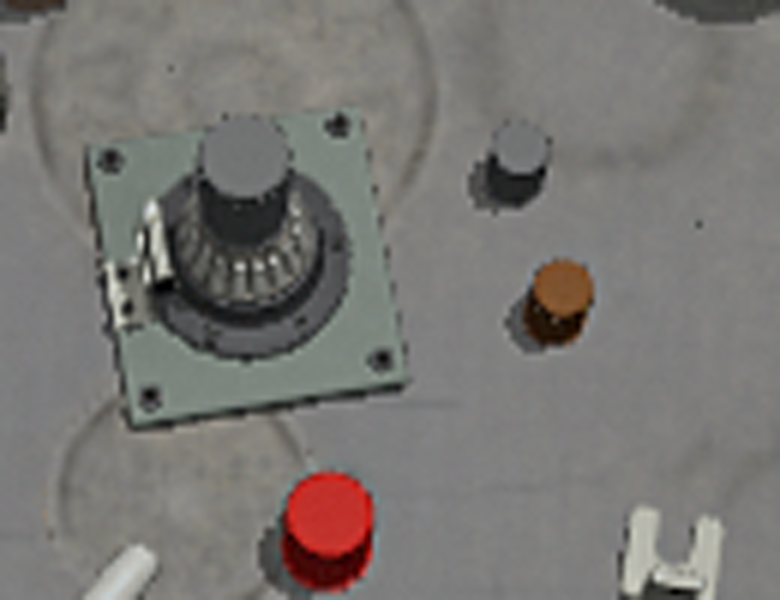

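View pics/t2.png

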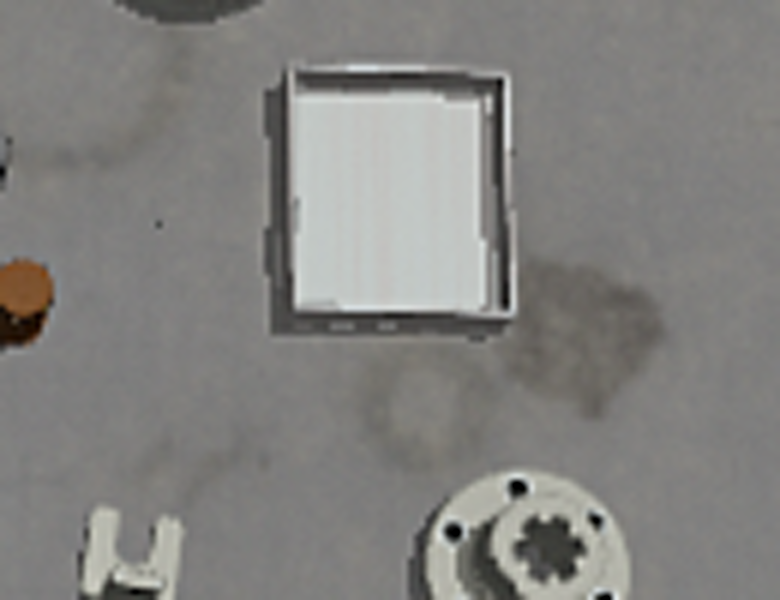

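View pics/s1.png

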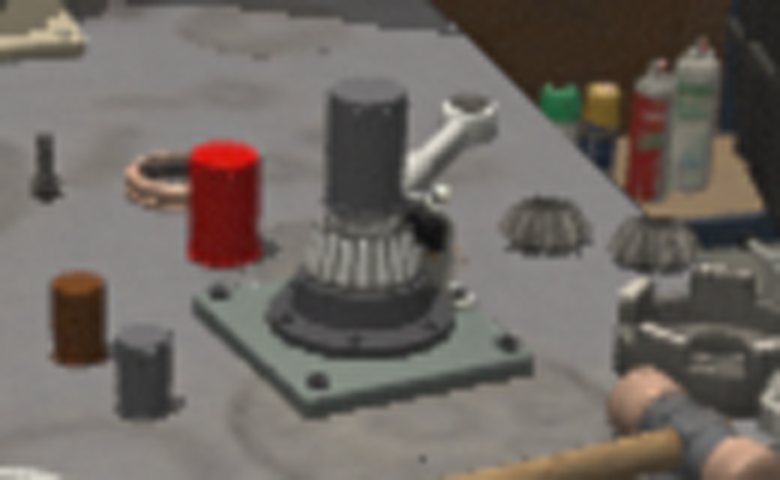

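View pics/s2.png

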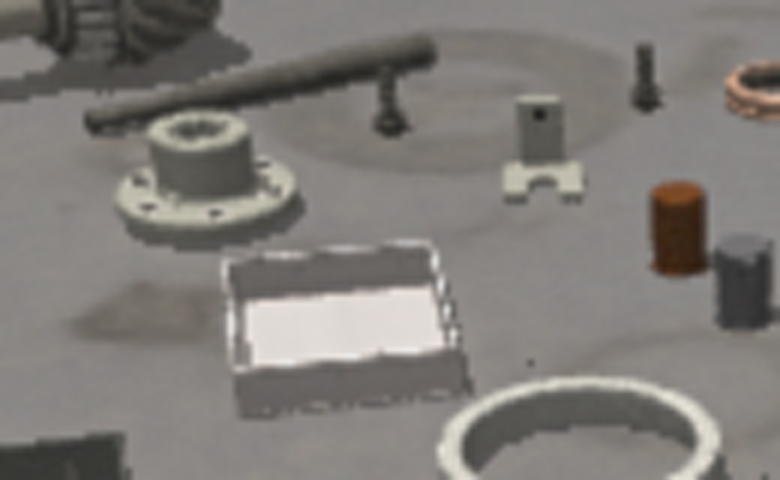

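The large grey cap sits on the shaft, with its top at t1 (245,157). The other caps are free on the bench. Next, crops of the flange and keeper.

Run:
```python
from h import *
a=cv2.imread("pics/top0.png")
A=cv2.resize(a[170:220,395:445],None,fx=11,fy=11,interpolation=cv2.INTER_CUBIC)
cv2.imwrite("pics/f.png",A)
A=cv2.resize(a[175:210,335:370],None,fx=16,fy=16,interpolation=cv2.INTER_CUBIC)
cv2.imwrite("pics/k.png",A)
print("cap top",at("top",280.8,126.2,147), at("scene",230+367/6,80+93/6,147))
print("tray", [at("top",330+x/6,100+y/6,28) for x,y in((288,66),(510,72),(515,318),(293,312))])
print("flange",at("top",421.7,191.3,52),at("scene",130+199/6,95+132/6,52))
```

```text
cap top [622.9 156.1 147. ] [634.1 157.1 147. ]
tray [array([ 726.1, -133.7,   28. ]), array([ 724.5, -244.8,   28. ]), array([ 594.7, -241. ,   28. ]), array([ 596.2, -132.2,   28. ])]
flange [ 471.8 -245.    52. ] [ 481.9 -240.5   52. ]
```

View pics/f.png

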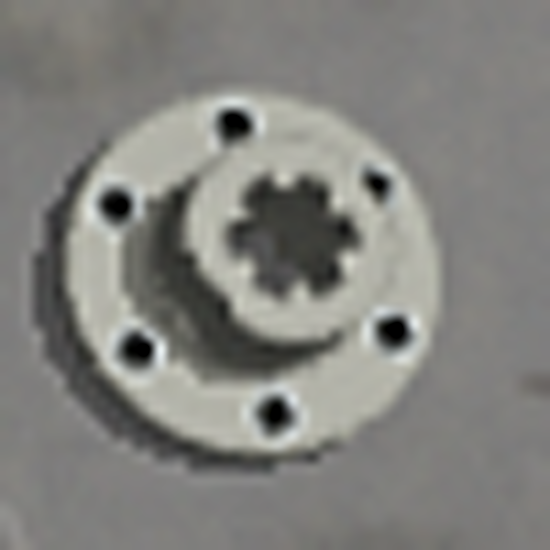

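View pics/k.png

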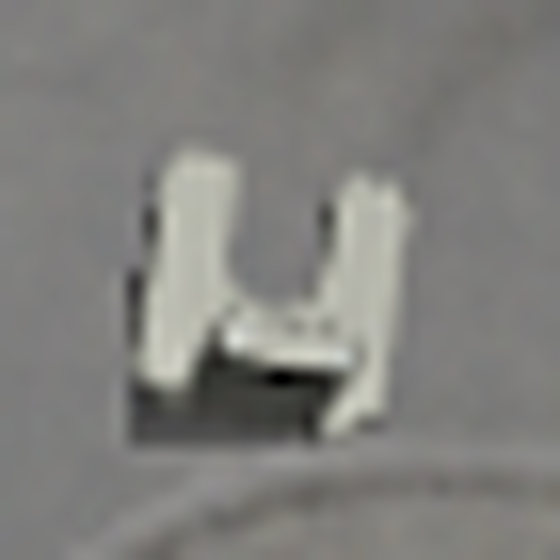

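Run:
```python
from h import *
import bench
print([ (n,getattr(bench,n)) for n in dir(bench) if not n.startswith('__') and not callable(getattr(bench,n))][:20])
im=cv2.imread("pics/top0.png");g=cv2.cvtColor(im,cv2.COLOR_BGR2GRAY).astype(np.float32)
gs=cv2.GaussianBlur(g,(0,0),0.6)
def samp(P): return cv2.remap(gs,P[:,0:1].astype(np.float32),P[:,1:2].astype(np.float32),cv2.INTER_CUBIC)[:,0]
def pr(pts): return np.array([proj("top",p) for p in pts])
# flange: bolt hole centre
H=np.array([(236,124),(117,205),(137,348),(274,412),(393,331),(377,184)])/11-.45+[395,170]
P=np.array([at("top",*h,17) for h in H]);c=P.mean(0);print("holes c",c,np.linalg.norm((P-c)[:,:2],axis=1),np.degrees(np.arctan2(*(P-c)[:,1::-1].T)).round(1))
# barrel top outline at z=52, hypotheses of flat normal angle
from itertools import product
res=[]
th=np.radians(np.arange(0,360,4))
def outline(cx,cy,phi,s):
    r=np.minimum(28.,25/np.maximum(1e-6,abs(np.cos(th-phi))))+s
    return pr(np.c_[cx+r*np.cos(th),cy+r*np.sin(th),np.full(len(th),52.)])
c0=c
for phi in range(0,180,15):
    best=max((float(np.mean(np.abs(samp(outline(c[0]+dx,c[1]+dy,np.radians(phi),-1.5))-samp(outline(c[0]+dx,c[1]+dy,np.radians(phi),1.5))))),dx,dy) for dx in np.arange(-3,3.1,1) for dy in np.arange(-3,3.1,1))
    res.append((phi,best))
print(*res,sep="\n")
# cap disc
x0,y0=270,115
hsv=g[115:142,268:296];print(hsv.astype(int)[::1])
```

```text
[('hold_point_z', 18.700000000000003)]
holes c [ 473.56666667 -243.93333333   17.        ] [39.37468166 39.51276868 39.42967016 39.47090349 39.22587015 40.65860576] [   4.9   65.4  124.9 -175.8 -115.6  -55.2]Traceback (most recent call last):
  File "<stdin>", line 20, in <module>
  File "<stdin>", line 20, in <genexpr>
  File "<stdin>", line 17, in outline
  File "<stdin>", line 7, in pr
  File "h.py", line 9, in proj
    c=calibration(n);q=c["world_to_cam"]@np.append(p,1.);q=c["mtx"]@q[:3];return (q[:2]/q[2]).round(2)
ValueError: time passes only in moves, steps and waits
```

```bash
cat > h.py <<'E'
import numpy as np, cv2, os, pickle
from bench import *
import bench
if not os.path.exists("cal.pkl"): pickle.dump({n:calibration(n) for n in("scene","top")},open("cal.pkl","wb"))
CAL=pickle.load(open("cal.pkl","rb"))
def ray(n,u,v):
    c=CAL[n];W=c["world_to_cam"];R=W[:3,:3];t=W[:3,3]
    d=R.T@np.linalg.inv(c["mtx"])@np.array([u,v,1.]);return -R.T@t,d
def at(n,u,v,z):
    o,d=ray(n,u,v);return (o+d*(z-o[2])/d[2]).round(1)
def projs(n,P):
    c=CAL[n];W=c["world_to_cam"];q=(np.asarray(P,float)@W[:3,:3].T+W[:3,3])@c["mtx"].T;return q[:,:2]/q[:,2:]
def crop(src,x0,y0,w,h,k,out,im=None):
    im=cv2.imread(src) if im is None else im
    cv2.imwrite(out,cv2.resize(im[y0:y0+h,x0:x0+w],None,fx=k,fy=k,interpolation=cv2.INTER_CUBIC))
def gray(f):
    g=cv2.cvtColor(cv2.imread(f),cv2.COLOR_BGR2GRAY).astype(np.float32);return g
def samp(g,P): return cv2.remap(g,P[:,0:1].astype(np.float32),P[:,1:2].astype(np.float32),cv2.INTER_CUBIC)[:,0]
E
python3 - <<'E'
from h import *
th=np.radians(np.arange(0,360,4))
def outline(cx,cy,phi,s):
    r=np.minimum(28.,25/np.maximum(1e-6,abs(np.cos(th-phi))))+s
    return np.c_[cx+r*np.cos(th),cy+r*np.sin(th),np.full(len(th),52.)]
for cam in("top","scene"):
  g=gray(f"pics/{cam}0.png");c=[473.6,-244]
  print(cam)
  for phi in range(0,180,15):
    best=max((float(np.mean(np.abs(samp(g,projs(cam,outline(c[0]+dx,c[1]+dy,np.radians(phi),-2)))-samp(g,projs(cam,outline(c[0]+dx,c[1]+dy,np.radians(phi),2)))))),dx,dy) for dx in np.arange(-4,10.1,1) for dy in np.arange(-4,6.1,1))
    print(phi,best)
# unwrapped top-face: dark hole centroid z=52
g=gray("pics/top0.png")
sub=g[180:205,410:435];
xs,ys=np.meshgrid(np.arange(410,435),np.arange(180,205))
print(sub.astype(int)[5:18,2:22])
cap=g[115:145,268:296]
print(cap.astype(int)[:20])
E
```

```text
top
0 (54.69085693359375, np.float64(8.0), np.float64(3.0))
15 (54.80659103393555, np.float64(-2.0), np.float64(-2.0))
30 (55.56935119628906, np.float64(-1.0), np.float64(-1.0))
45 (58.91952133178711, np.float64(0.0), np.float64(0.0))
60 (56.20716094970703, np.float64(0.0), np.float64(0.0))
75 (54.101524353027344, np.float64(8.0), np.float64(2.0))
90 (53.68305587768555, np.float64(0.0), np.float64(0.0))
105 (54.08184051513672, np.float64(0.0), np.float64(2.0))
120 (60.40677261352539, np.float64(-1.0), np.float64(1.0))
135 (57.46371078491211, np.float64(-1.0), np.float64(0.0))
150 (55.01495361328125, np.float64(0.0), np.float64(0.0))
165 (52.89252853393555, np.float64(-2.0), np.float64(-1.0))
scene
0 (35.14735412597656, np.float64(0.0), np.float64(1.0))
15 (35.477081298828125, np.float64(0.0), np.float64(1.0))
30 (34.847591400146484, np.float64(0.0), np.float64(1.0))
45 (34.438472747802734, np.float64(0.0), np.float64(1.0))
60 (34.79519271850586, np.float64(0.0), np.float64(1.0))
75 (36.85172653198242, np.float64(0.0), np.float64(1.0))
90 (38.0837516784668, np.float64(0.0), np.float64
[... 3044 characters left out ...]
128 128  96  69  76  80  94 116 119 117 115 114 115 114 116 114 117 119
  112  77  55  71  86 110 128 131 129 130]
 [128 100  65  38  82  31  25  97 118 119 117 115 114 116 116 117 120 117
   89  36  57  81  77  75  96 129 132 134]
 [ 97  75  64  56  70  36  31  33  95 117 117 119 119 119 118 119 104  64
   30  35  67  84  75  74  68  96 129 134]
 [ 74  74  77  67  99  44  38  31  51  70  82 105 108 110 100  97  38  67
   40  38  96 116  78  76  76  74  95 131]
 [ 74  74  71  94 105  50  35  32  35  30  39  38  32  31  25  74  36  39
   38  37 109 112  85  76  77  77  71 113]
 [ 74  75  83  99  84  58  34  34  38  37  37  63  38  43  36  38  37  41
   36  31 134 123  99  81  79  78  76 104]]
```

Measured so far: flange at about (473.5, −244) with the flats' normal at about 125°/−55°, cap axis at about (624.5, 157), tray centre at about (660, −188). I'll start by moving −y, away from the casing, and rising.

```bash
cat > plan.py <<'E'
# how far to go: python3 plan.py x y z yaw [n]  -> suggested rows with tool axes turning
import sys
from h import *
np.set_printoptions(suppress=True)
s=sense();p=np.array(s["tool_pos"]);yaw=s["tcp_rot"][2]
print("t",round(s["time"],2),"tcp",p.round(1),"rpy",np.round(s["tcp_rot"],2),"F",np.round(s["ft_force"],1),"T",np.round(s["wrist_torque"],2),"gap",round(s["finger_gap"],1))
if len(sys.argv)>4:
    g=np.array(list(map(float,sys.argv[1:4])));dy=(float(sys.argv[4])-yaw+180)%360-180
    d=g-p
    for n in range(1,60):
        w=dy/n;ok=abs(np.radians(w))<=.08;rows=[]
        for i in range(n):
            a=np.radians(yaw+w*i);X=np.array([np.cos(a),np.sin(a)]);Y=np.array([np.sin(a),-np.cos(a)])
            r=np.array([d[:2]@X/n/20,d[:2]@Y/n/20,-d[2]/n/20,-np.radians(w)/.08]);rows.append(r)
            ok&=bool(np.all(abs(r[:3])<=1))
        if ok and (len(sys.argv)<6 or n>=int(sys.argv[5])):break
    print("world d",d.round(1),"dyaw",round(dy,1),"n",n)
    for r in rows: print("[%.2f,%.2f,%.2f,%.2f]"%tuple(r),end=" ")
    print()
E
python3 -m pendant '[[[-0.9,0.45,-0.2,0],[-0.9,0.45,-0.2,0],[-0.9,0.45,-0.2,0],[-0.9,0.45,-0.2,0],[-0.9,0.45,-0.2,0],[-0.9,0.45,-0.2,0],[-0.9,0.45,-0.2,0],[-0.9,0.45,-0.2,0],[-0.9,0.45,-0.2,0],[-0.9,0.45,-0.2,0]]]' 1 60; python3 plan.py 624.5 157.3 205 20
```

```text
time: 0.93
tool_pos: [264.7, 326.4, 264.5]
tcp_rot: [-179.8, 0.9, 63.7]
ft_force: [0.8, 0.9, 0.2]
finger_gap: 85.8
t 0.93 tcp [264.7 326.4 264.5] rpy [-179.81    0.86   63.66] F [0.8 0.9 0.2] T [-0.01  0.05 -0.03] gap 85.8
world d [ 359.8 -169.1  -59.5] dyaw -43.7 n 20
[0.02,0.99,0.15,0.48] [0.06,0.99,0.15,0.48] [0.10,0.99,0.15,0.48] [0.13,0.98,0.15,0.48] [0.17,0.98,0.15,0.48] [0.21,0.97,0.15,0.48] [0.24,0.96,0.15,0.48] [0.28,0.95,0.15,0.48] [0.32,0.94,0.15,0.48] [0.35,0.93,0.15,0.48] [0.39,0.91,0.15,0.48] [0.42,0.90,0.15,0.48] [0.46,0.88,0.15,0.48] [0.49,0.86,0.15,0.48] [0.52,0.85,0.15,0.48] [0.55,0.82,0.15,0.48] [0.59,0.80,0.15,0.48] [0.62,0.78,0.15,0.48] [0.64,0.76,0.15,0.48] [0.67,0.73,0.15,0.48]
```

```bash
python3 -m pendant '[[[0.02,0.99,0.1,0.48],[0.06,0.99,0.1,0.48],[0.1,0.99,0.1,0.48],[0.13,0.98,0.1,0.48],[0.17,0.98,0.1,0.48],[0.21,0.97,0.1,0.48],[0.24,0.96,0.1,0.48],[0.28,0.95,0.1,0.48],[0.32,0.94,0.1,0.48],[0.35,0.93,0.1,0.48]]]'; python3 plan.py 624.5 157.3 190 20
```

```text
time: 1.77
tool_pos: [447.1, 233.3, 242.3]
tcp_rot: [179.9, 0.9, 40.8]
ft_force: [-0.2, -0.7, 0.2]
finger_gap: 85.1
t 1.77 tcp [447.1 233.3 242.3] rpy [179.92   0.89  40.81] F [-0.2 -0.7  0.2] T [ 0.02 -0.01 -0.  ] gap 85.1
world d [177.4 -76.  -52.3] dyaw -20.8 n 9
[0.47,0.96,0.29,0.50] [0.51,0.94,0.29,0.50] [0.55,0.92,0.29,0.50] [0.58,0.90,0.29,0.50] [0.62,0.88,0.29,0.50] [0.65,0.85,0.29,0.50] [0.69,0.82,0.29,0.50] [0.72,0.79,0.29,0.50] [0.75,0.76,0.29,0.50]
```

```bash
python3 -m pendant '[[[0.47,0.96,0.25,0.5],[0.51,0.94,0.25,0.5],[0.55,0.92,0.25,0.5],[0.58,0.9,0.25,0.5],[0.62,0.88,0.25,0.5],[0.65,0.85,0.25,0.5],[0.69,0.82,0.25,0.5],[0.72,0.79,0.25,0.5],[0.5,0.5,0.25,0.5],[0,0,0,0]]]'; python3 plan.py 624.5 157.3 109 20
python3 - <<'E'
from h import *
for n in("top","scene"):
    cv2.imwrite(f"pics/{n}1.png",snapshot(n)[:,:,::-1])
crop("pics/top1.png",230,80,130,100,6,"pics/t1b.png")
crop("pics/scene1.png",230,40,130,100,6,"pics/s1b.png")
E
```

```text
time: 2.6
tool_pos: [624.1, 150.8, 186.6]
tcp_rot: [179.6, 1.3, 18.8]
ft_force: [0.5, 0.1, -0.8]
finger_gap: 85.7
t 2.6 tcp [624.1 150.8 186.6] rpy [179.63   1.33  18.82] F [ 0.5  0.1 -0.8] T [ 0.01 -0.01 -0.01] gap 85.7
world d [  0.4   6.5 -77.6] dyaw 1.2 n 4
[0.03,-0.08,0.97,-0.06] [0.03,-0.08,0.97,-0.06] [0.03,-0.08,0.97,-0.06] [0.03,-0.08,0.97,-0.06]
```

View pics/t1b.png

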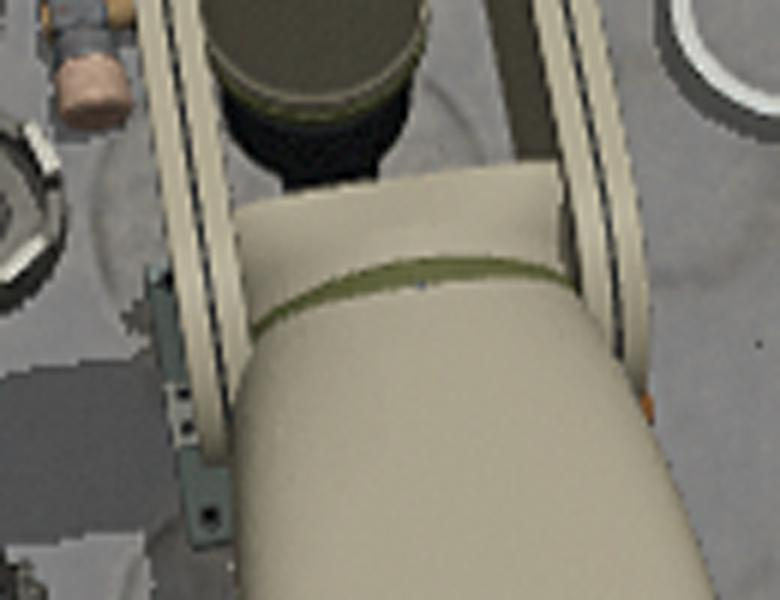

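View pics/s1b.png

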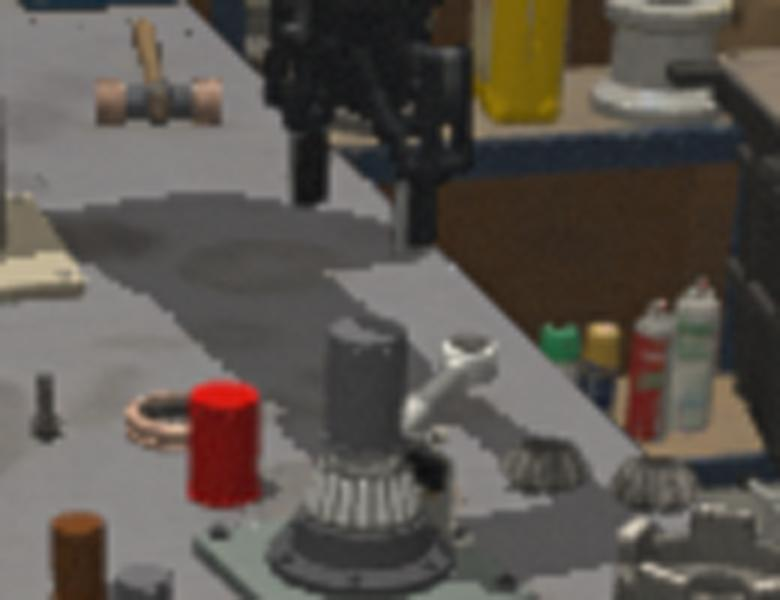

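The fingers straddle the cap in the scene view, tips at crop (308,200) and (418,248) over the cap at x≈367. Next: descend, then grip.

```bash
python3 -m pendant '[[[0.03,-0.1,0.9,0],[0.03,-0.1,0.9,0],[0.03,-0.08,0.9,0],[0.03,-0.05,0.8,0],[0,0,0.15,0],[0,0,0,0],[0,0,0,0],[0,0,0,0],[0,0,0,0],[0,0,0,0]]]'; python3 plan.py 624.5 157.3 112 20
```

```text
time: 3.53
tool_pos: [618.8, 164.5, 121.7]
tcp_rot: [179.7, 0.8, 19.9]
ft_force: [-1.1, 0.2, 0.1]
finger_gap: 85.5
t 3.53 tcp [618.8 164.5 121.7] rpy [179.71   0.81  19.91] F [-1.1  0.2  0.1] T [-0.06  0.03 -0.  ] gap 85.5
world d [ 5.7 -7.2 -9.7] dyaw 0.1 n 1
[0.15,0.43,0.49,-0.02]
```

```bash
python3 -m pendant '[[[0.1,0.25,0.25,0],[0.05,0.1,0.2,0],[0,0,0,0],[0,0,0,0],[0,0,0,0],[0,0,0,0],[0,0,0,0],[0,0,0,0],[0,0,0,0],[0,0,0,0]]]' -0.6 40; python3 plan.py 624.5 157.3 112 20
```

```text
time: 4.37
tool_pos: [626.2, 158.1, 115.0]
tcp_rot: [179.7, 0.6, 19.9]
ft_force: [-1.0, 1.3, 1.8]
finger_gap: 41.0
t 4.37 tcp [626.2 158.1 115. ] rpy [179.69   0.6   19.86] F [-1.   1.3  1.8] T [-0.02  0.15  0.04] gap 41.0
world d [-1.7 -0.8 -3. ] dyaw 0.1 n 1
[-0.09,0.01,0.15,-0.03]
```

```bash
python3 -m pendant '[[[0,0,-0.5,0],[0,0,-1,0],[0,0,-1,0],[0,0,-1,0],[0,0,-0.5,0],[0,0,-0.2,0],[0.2,0.5,0,0],[0.3,0.9,0,0],[0.3,0.9,0,0],[0.3,0.9,0,0]]]'; python3 plan.py 661 -188 110 10
```

```text
time: 5.2
tool_pos: [668.5, 106.1, 201.2]
tcp_rot: [179.7, 0.9, 20.2]
ft_force: [0.2, -0.1, -0.4]
finger_gap: 41.0
t 5.2 tcp [668.5 106.1 201.2] rpy [179.74   0.85  20.17] F [ 0.2 -0.1 -0.4] T [ 0.02  0.02 -0.  ] gap 41.0
world d [  -7.5 -294.1  -91.2] dyaw -10.2 n 15
[-0.36,0.91,0.30,0.15] [-0.35,0.92,0.30,0.15] [-0.34,0.92,0.30,0.15] [-0.33,0.92,0.30,0.15] [-0.32,0.93,0.30,0.15] [-0.31,0.93,0.30,0.15] [-0.30,0.94,0.30,0.15] [-0.28,0.94,0.30,0.15] [-0.27,0.94,0.30,0.15] [-0.26,0.94,0.30,0.15] [-0.25,0.95,0.30,0.15] [-0.24,0.95,0.30,0.15] [-0.23,0.95,0.30,0.15] [-0.22,0.96,0.30,0.15] [-0.21,0.96,0.30,0.15]
```

```bash
python3 -m pendant '[[[-0.36,0.91,0.2,0.15],[-0.35,0.92,0.2,0.15],[-0.34,0.92,0.2,0.15],[-0.33,0.92,0.2,0.15],[-0.32,0.93,0.2,0.15],[-0.31,0.93,0.2,0.15],[-0.3,0.94,0.2,0.15],[-0.28,0.94,0.2,0.15],[-0.27,0.94,0.2,0.15],[-0.26,0.94,0.2,0.15]]]'; python3 plan.py 661 -188 60 0
```

```text
time: 6.03
tool_pos: [661.3, -106.7, 146.3]
tcp_rot: [179.8, 1.6, 13.0]
ft_force: [0.7, 0.1, -0.8]
finger_gap: 40.8
t 6.03 tcp [ 661.3 -106.7  146.3] rpy [179.79   1.63  12.96] F [ 0.7  0.1 -0.8] T [-0.03 -0.06  0.03] gap 40.8
world d [ -0.3 -81.3 -86.3] dyaw -13.0 n 5
[-0.19,0.79,0.86,0.57] [-0.15,0.80,0.86,0.57] [-0.11,0.81,0.86,0.57] [-0.08,0.81,0.86,0.57] [-0.04,0.81,0.86,0.57]
```

```bash
python3 -m pendant '[[[-0.19,0.9,0.2,0.5],[-0.15,0.9,0.3,0.5],[-0.1,0.9,0.5,0.5],[-0.05,0.5,0.6,0.5],[0,0.2,0.8,0.5],[0,0,0.6,0],[0,0,0.5,0],[0,0,0.2,0],[0,0,0,0],[0,0,0,0]]]'; python3 plan.py 661 -188 35 0
```

```text
time: 6.87
tool_pos: [653.3, -189.6, 55.3]
tcp_rot: [179.6, 2.4, 0.8]
ft_force: [-0.4, 0.6, -0.6]
finger_gap: 41.1
t 6.87 tcp [ 653.3 -189.6   55.3] rpy [179.6    2.44   0.75] F [-0.4  0.6 -0.6] T [ 0.04 -0.04 -0.  ] gap 41.1
world d [  7.7   1.6 -20.3] dyaw -0.8 n 2
[0.19,-0.04,0.51,0.08] [0.19,-0.04,0.51,0.08]
```

```bash
python3 -m pendant '[[[0.15,0,0.5,0],[0.1,0,0.3,0],[0,0,0.1,0],[0,0,0.05,0],[0,0,0.05,0],[0,0,0,0],[0,0,0,0],[0,0,0,0],[0,0,0,0],[0,0,0,0]]]'; python3 plan.py 661 -188 35 0
```

```text
time: 7.7
tool_pos: [661.2, -188.2, 37.4]
tcp_rot: [179.5, 2.1, 1.0]
ft_force: [0.5, 0.7, -0.8]
finger_gap: 41.3
t 7.7 tcp [ 661.2 -188.2   37.4] rpy [179.49   2.08   1.01] F [ 0.5  0.7 -0.8] T [ 0.02 -0.06 -0.01] gap 41.3
world d [-0.2  0.2 -2.4] dyaw -1.0 n 1
[-0.01,-0.01,0.12,0.22]
```

```bash
python3 -m pendant '[[[0,0,0.1,0],[0,0,0,0],[0,0,0,0],[0,0,0,0],[0,0,0,0],[0,0,-0.3,0],[0,0,-0.9,0],[0,0,-1,0],[0,0,-1,0],[0,0,-1,0]]]' 0.5; python3 plan.py 473.5 -244 115 -55
python3 - <<'E'
from h import *
for n in("top","scene"):
    cv2.imwrite(f"pics/{n}2.png",snapshot(n)[:,:,::-1])
crop("pics/top2.png",230,90,130,100,6,"pics/t1b.png")
crop("pics/scene2.png",130,80,160,110,5,"pics/s1b.png")
E
```

```text
time: 8.53
tool_pos: [660.1, -186.3, 116.7]
tcp_rot: [179.7, 2.7, 1.0]
ft_force: [-0.3, -1.1, -0.1]
finger_gap: 64.4
t 8.53 tcp [ 660.1 -186.3  116.7] rpy [179.71   2.69   0.99] F [-0.3 -1.1 -0.1] T [-0.02 -0.04  0.08] gap 64.4
world d [-186.6  -57.7   -1.7] dyaw -56.0 n 13
[-0.72,0.21,0.01,0.94] [-0.70,0.26,0.01,0.94] [-0.68,0.32,0.01,0.94] [-0.66,0.37,0.01,0.94] [-0.63,0.41,0.01,0.94] [-0.59,0.46,0.01,0.94] [-0.56,0.50,0.01,0.94] [-0.52,0.54,0.01,0.94] [-0.48,0.58,0.01,0.94] [-0.43,0.62,0.01,0.94] [-0.38,0.65,0.01,0.94] [-0.33,0.67,0.01,0.94] [-0.28,0.70,0.01,0.94]
```

View pics/t1b.png

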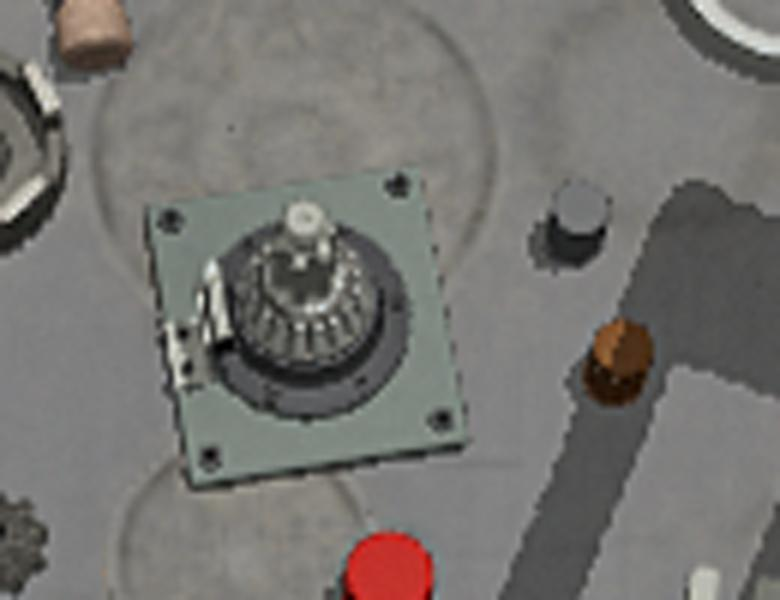

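View pics/s1b.png

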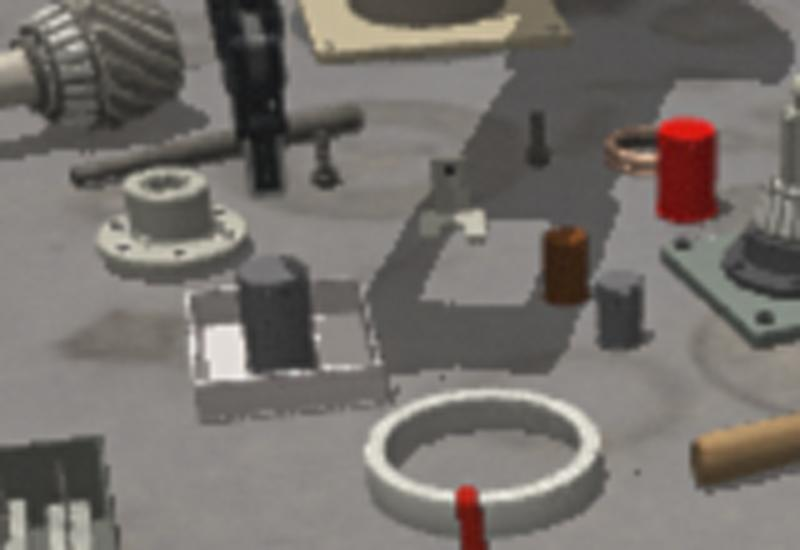

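The cap stands upright in the tray (crop 275,320). The bare shaft's nose is at top crop (304,218). Next I'll locate the shaft axis and the spline phase.

Run:
```python
from h import *
g=gray("pics/top2.png");gs=gray("pics/scene2.png")
print(at("top",280.2,125.9,144))
th=np.radians(np.arange(0,360,5))
def ring(cx,cy,r,z): return np.c_[cx+r*np.cos(th),cy+r*np.sin(th),np.full(len(th),z)]
# nose: bright disc against darker, r 10.8 chamfered
best=sorted([(float(np.mean(samp(g,projs("top",ring(x,y,8.,143.))))-np.mean(samp(g,projs("top",ring(x,y,13.,143.))))),x,y) for x in np.arange(614,634,.5) for y in np.arange(148,166,.5)])[-3:]
print(best)
# base plate corners in crop t1b
C=np.array([(148,208),(415,168),(468,445),(190,487)])/6-.45+[230,90]
W=np.array([at("top",*c,14) for c in C]);print(W,W.mean(0),np.degrees(np.arctan2(*(W[1]-W[0])[1::-1])))
A=cv2.resize(cv2.imread("pics/top2.png")[112:160,255:310],None,fx=14,fy=12,interpolation=cv2.INTER_LANCZOS4);cv2.imwrite("pics/sh.png",A)
A=cv2.resize(cv2.imread("pics/scene2.png")[85:145,260:320],None,fx=10,fy=10,interpolation=cv2.INTER_LANCZOS4);cv2.imwrite("pics/sh2.png",A)
```

```text
[625.  157.8 144. ]
[(42.84117126464844, np.float64(624.0), np.float64(155.0)), (43.03480529785156, np.float64(624.5), np.float64(155.5)), (43.12560272216797, np.float64(624.0), np.float64(155.5))]
[[684.  237.9  14. ]
 [707.6 103.9  14. ]
 [561.6  76.8  14. ]
 [538.  213.2  14. ]] [622.8  157.95  14.  ] -80.01153510908233
```

View pics/sh.png

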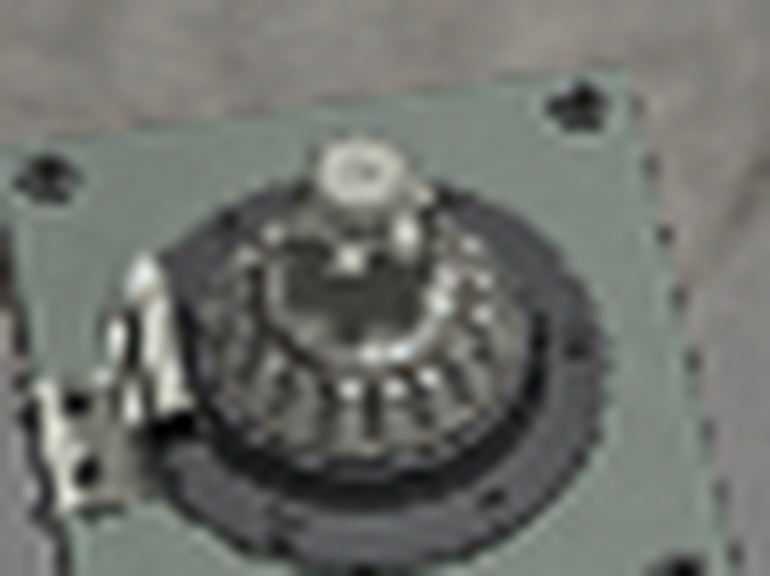

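View pics/sh2.png

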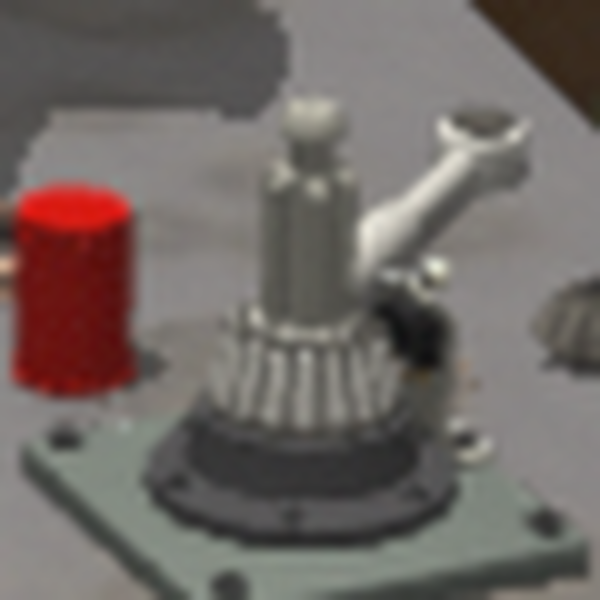

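Run:
```python
from h import *
g={"top":gray("pics/top2.png"),"scene":gray("pics/scene2.png")}
th=np.arange(0,360,6)
t=np.radians(th)
print(projs("top",[[624,156.5,144],[624,156.5,124]]),projs("scene",[[624,156.5,144],[624,156.5,124]]))
for cam,cx,cy in (("top",624.3,156.8),("scene",624.3,156.8)):
  G=g[cam]
  if cam=="scene": # align nose: find offset
    pass
  sel=(np.cos(t)<.4) if cam=="top" else (np.cos(t-np.arctan2(-.25,.95))>0)
  for r,z in((14,122.5),(15.3,118),(15.3,110)):
    v=samp(G,projs(cam,np.c_[cx+r*np.cos(t),cy+r*np.sin(t),np.full(len(t),z)]))
    print(cam,r,z,[(int((a+180)%360-180),int(b)) for a,b,s in zip(th,v,sel) if s])
# overlays
def draw(cam,dxy,phi,k,x0,y0,w,h,out):
  im=cv2.resize(cv2.imread(f"pics/{cam}2.png")[y0:y0+h,x0:x0+w],None,fx=k,fy=k,interpolation=cv2.INTER_CUBIC)
  for i in range(6):
    a=np.radians(phi+60*i)
    P=[]
    for s,z in((-3.5,78),(-3.5,124),(3.5,124),(3.5,78)):
      r=np.sqrt(15.5**2-s*s);P.append([624.3+dxy[0]+r*np.cos(a)-s*np.sin(a),156.8+dxy[1]+r*np.sin(a)+s*np.cos(a),z])
    q=(projs(cam,P)-[x0,y0]+.5)*k-.5
    cv2.polylines(im,[q.astype(int)],False,(0,0,255) if i else (0,255,0),1)
  return im
ims=[np.hstack([draw("top",(0,0),p,13,270,115,22,40,0),draw("scene",(0,0),p,13,278,95,25,40,0)]) for p in(10,)]
cv2.imwrite("pics/ov.png",ims[0])
```

```text
[[280.6692082  126.25153662]
 [280.71047693 129.11097691]] [[290.01303139  95.37760856]
 [289.81356867 101.48369918]]
top 14 122.5 [(72, 47), (78, 54), (84, 69), (90, 87), (96, 99), (102, 106), (108, 110), (114, 97), (120, 71), (126, 49), (132, 46), (138, 55), (144, 51), (150, 74), (156, 121), (162, 150), (168, 159), (174, 143), (-180, 100), (-174, 59), (-168, 51), (-162, 53), (-156, 60), (-150, 81), (-144, 102), (-138, 117), (-132, 110), (-126, 98), (-120, 82), (-114, 67), (-108, 64), (-102, 81), (-96, 87), (-90, 72), (-84, 65), (-78, 82), (-72, 111)]
top 15.3 118 [(72, 59), (78, 69), (84, 81), (90, 91), (96, 102), (102, 104), (108, 80), (114, 53), (120, 50), (126, 56), (132, 56), (138, 54), (144, 63), (150, 79), (156, 79), (162, 66), (168, 60), (174, 55), (-180, 55), (-174, 58), (-168, 60), (-162, 60), (-156, 55), (-150, 53), (-144, 59), (-138, 63), (-132, 58), (-126, 63), (-120, 81), (-114, 104), (-108, 102), (-102, 93), (-96, 108), (-90, 115), (-84, 90), (-78, 62), (-72, 55)]
top 15.3 110 [(72, 88), (78, 95), (84, 102), (90, 104), (96, 80), (102, 52), (108, 57), (114, 69), (120, 
[... 661 characters left out ...]
), (-12, 129), (-6, 150)]
scene 15.3 118 [(0, 95), (6, 95), (12, 92), (18, 87), (24, 83), (30, 83), (36, 85), (42, 89), (48, 91), (54, 93), (60, 96), (66, 99), (72, 103), (-102, 120), (-96, 118), (-90, 115), (-84, 112), (-78, 108), (-72, 101), (-66, 93), (-60, 89), (-54, 84), (-48, 79), (-42, 78), (-36, 80), (-30, 86), (-24, 91), (-18, 91), (-12, 92), (-6, 94)]
scene 15.3 110 [(0, 88), (6, 86), (12, 83), (18, 80), (24, 79), (30, 81), (36, 83), (42, 87), (48, 92), (54, 92), (60, 91), (66, 90), (72, 89), (-102, 127), (-96, 126), (-90, 122), (-84, 118), (-78, 112), (-72, 105), (-66, 97), (-60, 93), (-54, 91), (-48, 84), (-42, 79), (-36, 80), (-30, 86), (-24, 91), (-18, 90), (-12, 89), (-6, 89)]
```

View pics/ov.png

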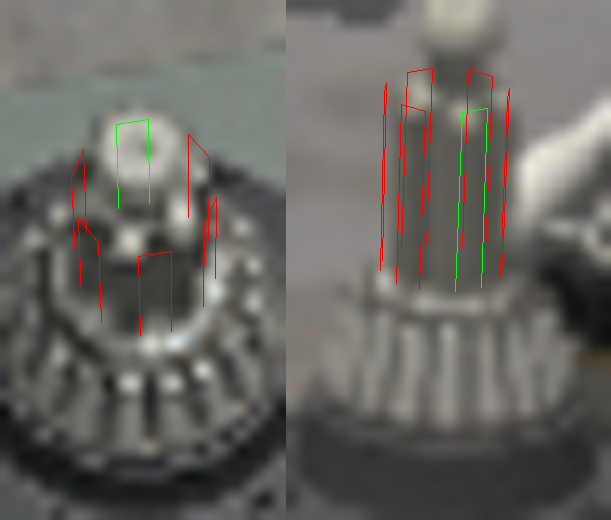

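Shaft axis ≈ (624.3, 157.5). After aligning the nose, both views give a spline phase of about −9° (mod 60), so the flange should engage at tool yaw ≈ −39°. Next I fetch the flange.

```bash
python3 -m pendant '[[[-0.72,0.21,0.01,0.94],[-0.7,0.26,0.01,0.94],[-0.68,0.32,0.01,0.94],[-0.66,0.37,0.01,0.94],[-0.63,0.41,0.01,0.94],[-0.59,0.46,0.01,0.94],[-0.56,0.5,0.01,0.94],[-0.52,0.54,0.01,0.94],[-0.48,0.58,0.01,0.94],[-0.43,0.6,0.01,0.94]]]' 1; python3 plan.py 473.5 -244 80 -55
```

```text
time: 9.47
tool_pos: [514.7, -229.3, 122.4]
tcp_rot: [178.2, 1.2, -43.8]
ft_force: [-0.2, 0.1, -0.5]
finger_gap: 85.4
t 9.47 tcp [ 514.7 -229.3  122.4] rpy [178.17   1.22 -43.81] F [-0.2  0.1 -0.5] T [ 0.02 -0.02  0.  ] gap 85.4
world d [-41.2 -14.7 -42.4] dyaw -11.2 n 3
[-0.33,0.65,0.71,0.81] [-0.28,0.67,0.71,0.81] [-0.24,0.69,0.71,0.81]
```

```bash
python3 -m pendant '[[[-0.33,0.6,0.3,0.8],[-0.28,0.6,0.4,0.8],[-0.2,0.5,0.5,0.6],[0,0.1,0.4,0],[0,0,0.3,0],[0,0,0,0],[0,0,0,0],[0,0,0,0],[0,0,0,0],[0,0,0,0]]]'; python3 plan.py 473.5 -244 22 -55
python3 - <<'E'
from h import *
n="scene"
cv2.imwrite(f"pics/{n}3.png",snapshot(n)[:,:,::-1])
crop("pics/scene3.png",120,60,130,100,6,"pics/s1b.png")
E
```

```text
time: 10.3
tool_pos: [472.7, -242.0, 82.9]
tcp_rot: [178.0, 0.9, -54.3]
ft_force: [0.7, -0.8, 0.2]
finger_gap: 85.3
t 10.3 tcp [ 472.7 -242.    82.9] rpy [177.97   0.92 -54.35] F [ 0.7 -0.8  0.2] T [-0.06 -0.02  0.  ] gap 85.3
world d [  0.8  -2.  -60.9] dyaw -0.7 n 4
[0.03,0.01,0.76,0.04] [0.03,0.01,0.76,0.04] [0.03,0.01,0.76,0.04] [0.03,0.01,0.76,0.04]
```

View pics/s1b.png

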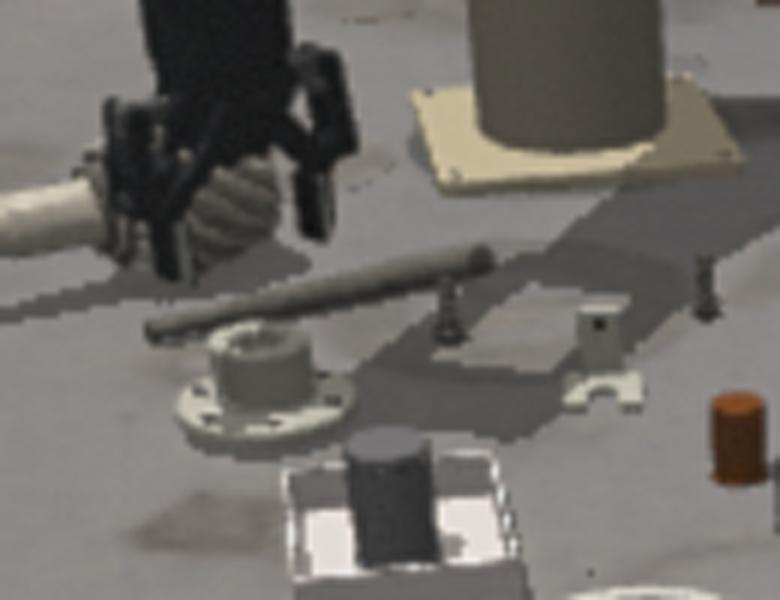

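Run:
```python
from h import *
a=np.radians(-54.35);X=np.array([np.cos(a),np.sin(a),0])
P=np.array([472.7,-242,96])
q=projs("scene",[P,P-X*48,P+X*48,[473.5,-244,52],[473.5,-244,17]])
print((q-[120,60]+.5)*6)
print((projs("top",[[473.5,-244,52],[473.5,-244,17]])-[395,170]+.5)*11)
```

```text
[[247.57698061 263.25708235]
 [316.64097472 240.4918032 ]
 [175.34787868 287.06566292]
 [254.81694994 339.94941952]
 [263.23409331 398.48149819]]
[[294.87636463 233.51251039]
 [256.46787624 267.69818386]]
```

Run:
```python
from h import *
q=projs("scene",[[661,-188,66],[661,-188,3],[624.3,157.5,144]])
print((q-[120,60]+.5)*6)
im=cv2.imread("pics/scene3.png")
A=cv2.resize(im[108:138,145:185],None,fx=18,fy=18,interpolation=cv2.INTER_CUBIC)
th=np.radians(np.arange(0,361,5))
for (x,y,col) in((473.5,-244,(0,0,255)),(475.5,-240,(0,255,0))):
  for r,z in((28,52),(50,17)):
    q=((projs("scene",np.c_[x+r*np.cos(th),y+r*np.sin(th),0*th+z])-[145,108]+.5)*18-.5).astype(int)
    cv2.polylines(A,[q],False,col,1)
cv2.imwrite("pics/fo.png",A)
```

```text
[[ 382.84238694  442.51280255]
 [ 396.06257435  555.49522256]
 [1025.0545124   215.31257836]]
```

View pics/fo.png

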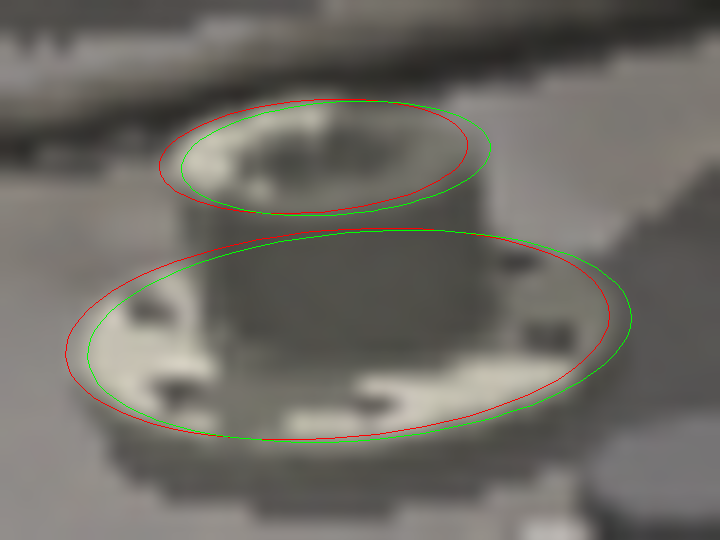

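Using the cap at its known release point as a check, the scene view has a bias of about +0.8 px. With that removed the flange is at about (473.5, −243.3), which agrees with the top view. Next I descend to the flats.

```bash
python3 -m pendant '[[[0,0,0.7,0.08],[0,0,0.8,0.08],[0,0,0.8,0],[0,0,0.5,0],[0,0,0.2,0],[0,0,0.1,0],[0,0,0,0],[0,0,0,0],[0,0,0,0],[0,0,0,0]]]'; python3 plan.py 473.5 -243.5 22 -55
```

```text
time: 11.18
tool_pos: [475.9, -244.5, 24.5]
tcp_rot: [178.2, 0.4, -54.9]
ft_force: [0.3, 0.3, -0.7]
finger_gap: 85.8
t 11.18 tcp [ 475.9 -244.5   24.5] rpy [178.2    0.35 -54.94] F [ 0.3  0.3 -0.7] T [-0.01 -0.06  0.06] gap 85.8
world d [-2.4  1.  -2.5] dyaw -0.1 n 1
[-0.11,0.07,0.12,0.01]
```

```bash
python3 -m pendant '[[[-0.12,0.06,0.06,0],[0,0.02,0.06,0],[0,0,0,0],[0,0,0,0],[0,0,0,0],[0,0,0,0],[0,0,0,0],[0,0,0,0],[0,0,0,0],[0,0,0,0]]]' -0.5 80; python3 plan.py 624.3 157.5 180 -39
```

```text
time: 12.02
tool_pos: [473.9, -243.9, 24.0]
tcp_rot: [178.3, 0.2, -54.9]
ft_force: [-0.1, 0.6, 0.2]
finger_gap: 48.8
t 12.02 tcp [ 473.9 -243.9   24. ] rpy [178.29   0.2  -54.95] F [-0.1  0.6  0.2] T [ 0.01 -0.08 -0.02] gap 48.8
world d [150.4 401.4 156. ] dyaw 15.9 n 21
[-0.58,-0.84,-0.37,-0.17] [-0.57,-0.85,-0.37,-0.17] [-0.55,-0.86,-0.37,-0.17] [-0.54,-0.86,-0.37,-0.17] [-0.53,-0.87,-0.37,-0.17] [-0.52,-0.88,-0.37,-0.17] [-0.51,-0.89,-0.37,-0.17] [-0.50,-0.89,-0.37,-0.17] [-0.48,-0.90,-0.37,-0.17] [-0.47,-0.90,-0.37,-0.17] [-0.46,-0.91,-0.37,-0.17] [-0.45,-0.92,-0.37,-0.17] [-0.44,-0.92,-0.37,-0.17] [-0.42,-0.93,-0.37,-0.17] [-0.41,-0.93,-0.37,-0.17] [-0.40,-0.94,-0.37,-0.17] [-0.39,-0.94,-0.37,-0.17] [-0.37,-0.95,-0.37,-0.17] [-0.36,-0.95,-0.37,-0.17] [-0.35,-0.96,-0.37,-0.17] [-0.34,-0.96,-0.37,-0.17]
```

```bash
python3 -m pendant '[[[0,0,-0.3,0],[0,0,-0.6,0],[0,0,-0.8,0],[0,0,-0.8,0],[0,0,-0.8,0],[0,0,-0.8,0],[0,0,-0.8,0],[0,0,-0.8,0],[-0.2,-0.3,-0.6,0],[-0.4,-0.6,-0.5,0]]]'; python3 plan.py 624.3 157.5 186 -39
```

```text
time: 12.85
tool_pos: [475.9, -217.8, 159.1]
tcp_rot: [177.6, 1.5, -55.1]
ft_force: [-0.3, 0.3, -7.5]
finger_gap: 48.8
t 12.85 tcp [ 475.9 -217.8  159.1] rpy [177.64   1.51 -55.1 ] F [-0.3  0.3 -7.5] T [ 0.02 -0.12  0.01] gap 48.8
world d [148.4 375.3  26.9] dyaw 16.1 n 20
[-0.56,-0.84,-0.07,-0.18] [-0.55,-0.85,-0.07,-0.18] [-0.53,-0.86,-0.07,-0.18] [-0.52,-0.86,-0.07,-0.18] [-0.51,-0.87,-0.07,-0.18] [-0.50,-0.88,-0.07,-0.18] [-0.48,-0.89,-0.07,-0.18] [-0.47,-0.89,-0.07,-0.18] [-0.46,-0.90,-0.07,-0.18] [-0.45,-0.90,-0.07,-0.18] [-0.43,-0.91,-0.07,-0.18] [-0.42,-0.92,-0.07,-0.18] [-0.41,-0.92,-0.07,-0.18] [-0.40,-0.93,-0.07,-0.18] [-0.38,-0.93,-0.07,-0.18] [-0.37,-0.94,-0.07,-0.18] [-0.36,-0.94,-0.07,-0.18] [-0.34,-0.95,-0.07,-0.18] [-0.33,-0.95,-0.07,-0.18] [-0.32,-0.96,-0.07,-0.18]
```

```bash
python3 -m pendant '[[[-0.56,-0.84,-0.1,-0.18],[-0.55,-0.85,-0.1,-0.18],[-0.53,-0.86,-0.1,-0.18],[-0.52,-0.86,-0.1,-0.18],[-0.51,-0.87,-0.1,-0.18],[-0.5,-0.88,-0.1,-0.18],[-0.48,-0.89,-0.1,-0.18],[-0.47,-0.89,-0.1,-0.18],[-0.46,-0.9,-0.1,-0.18],[-0.45,-0.9,-0.1,-0.18]]]'; python3 plan.py 624.3 157.5 186 -39
```

```text
time: 13.68
tool_pos: [547.7, -21.8, 180.1]
tcp_rot: [177.6, 2.1, -46.8]
ft_force: [0.3, 0.3, -8.5]
finger_gap: 48.9
t 13.68 tcp [547.7 -21.8 180.1] rpy [177.6    2.13 -46.77] F [ 0.3  0.3 -8.5] T [ 0.01 -0.12 -0.05] gap 48.9
world d [ 76.6 179.3   5.9] dyaw 7.8 n 10
[-0.39,-0.89,-0.03,-0.17] [-0.38,-0.90,-0.03,-0.17] [-0.37,-0.90,-0.03,-0.17] [-0.35,-0.91,-0.03,-0.17] [-0.34,-0.91,-0.03,-0.17] [-0.33,-0.92,-0.03,-0.17] [-0.32,-0.92,-0.03,-0.17] [-0.30,-0.93,-0.03,-0.17] [-0.29,-0.93,-0.03,-0.17] [-0.28,-0.93,-0.03,-0.17]
```

```bash
python3 -m pendant '[[[-0.39,-0.85,-0.08,-0.17],[-0.38,-0.85,-0.08,-0.17],[-0.37,-0.85,-0.08,-0.17],[-0.35,-0.85,-0.08,-0.17],[-0.34,-0.85,-0.08,-0.17],[-0.33,-0.8,-0.05,-0.17],[-0.28,-0.7,-0.05,-0.17],[-0.25,-0.6,-0.05,-0.17],[-0.2,-0.4,0,-0.1],[-0.1,-0.2,0,0]]]'; python3 plan.py 624.3 157.5 186 -39
```

```text
time: 14.52
tool_pos: [597.2, 131.6, 187.0]
tcp_rot: [177.4, 3.0, -39.4]
ft_force: [0.0, -1.2, -8.0]
finger_gap: 48.8
t 14.52 tcp [597.2 131.6 187. ] rpy [177.42   3.   -39.44] F [ 0.  -1.2 -8. ] T [-0.04 -0.12  0.02] gap 48.8
world d [27.1 25.9 -1. ] dyaw 0.4 n 2
[0.11,-0.93,0.02,-0.05] [0.12,-0.93,0.02,-0.05]
```

```bash
python3 -m pendant '[[[0.03,-0.23,0,0],[0.03,-0.23,0,0],[0.03,-0.23,0,0],[0.03,-0.23,0,0],[0.03,-0.23,0,0],[0.03,-0.22,0,0],[0.03,-0.2,0,0],[0.03,-0.15,0,0],[0,0,0,0],[0,0,0,0]]]'; python3 plan.py 625 157.5 178 -39
python3 - <<'E'
from h import *
for n in("scene","top"):
    cv2.imwrite(f"pics/{n}4.png",snapshot(n)[:,:,::-1])
crop("pics/scene4.png",230,40,130,100,6,"pics/s1b.png")
E
```

```text
time: 15.35
tool_pos: [625.2, 155.2, 183.9]
tcp_rot: [177.3, 3.0, -39.6]
ft_force: [-1.0, -1.0, -7.9]
finger_gap: 48.8
t 15.35 tcp [625.2 155.2 183.9] rpy [177.27   3.03 -39.62] F [-1.  -1.  -7.9] T [ 0.03 -0.1  -0.  ] gap 48.8
world d [-0.2  2.3 -5.9] dyaw 0.6 n 1
[-0.08,-0.08,0.30,-0.14]
```

View pics/s1b.png

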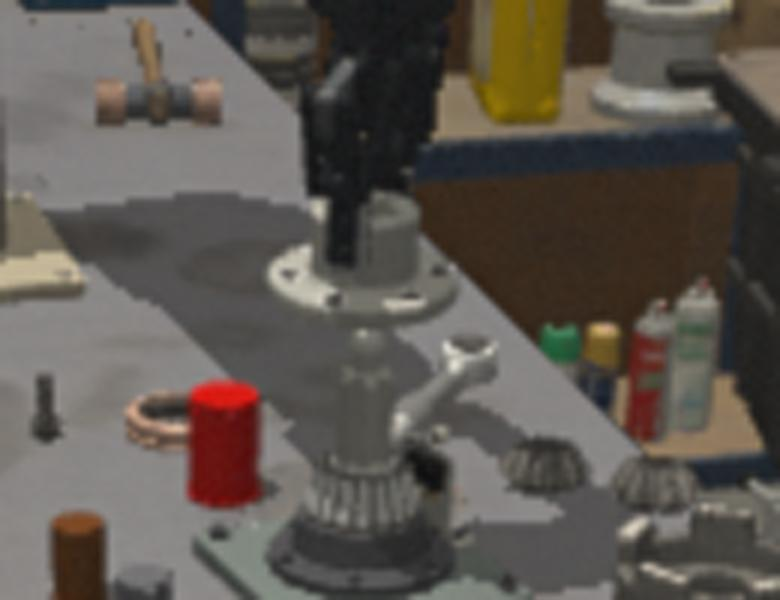

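The flange is above the nose, with rim centre at crop x≈362 and nose at 367, so it needs about +2.3 mm in y, which agrees with the plan. I'll lower it gently.

```bash
python3 -m pendant '[[[-0.08,-0.08,0.1,-0.1],[0,-0.02,0.2,-0.05],[0,0,0.2,0],[0,0,0.15,0],[0,0,0.1,0],[0,0,0.1,0],[0,0,0.1,0],[0,0,0.1,0],[0,0,0.1,0],[0,0,0.1,0]]]'; python3 plan.py 625 157.5 160 -39
```

```text
time: 16.28
tool_pos: [623.8, 157.8, 157.8]
tcp_rot: [177.4, 3.0, -38.9]
ft_force: [0.9, 0.5, -6.9]
finger_gap: 48.5
t 16.28 tcp [623.8 157.8 157.8] rpy [177.45   2.96 -38.87] F [ 0.9  0.5 -6.9] T [ 0.15 -0.3   0.  ] gap 48.5
world d [ 1.2 -0.3  2.2] dyaw -0.1 n 1
[0.06,-0.03,-0.11,0.03]
```

```bash
python3 -m pendant '[[[0.03,-0.03,0.08,0],[0,0,0.08,0],[0,0,0.08,0],[0,0,0.06,0],[0,0,0.06,0],[0,0,0.06,0],[0,0,0.06,0],[0,0,0.06,0],[0,0,0.06,0],[0,0,0.06,0]]]'; python3 plan.py 625 157.5 146 -39
```

```text
time: 17.12
tool_pos: [624.4, 158.0, 143.8]
tcp_rot: [177.5, 2.9, -38.9]
ft_force: [0.9, 0.5, -7.0]
finger_gap: 48.6
t 17.12 tcp [624.4 158.  143.8] rpy [177.52   2.9  -38.87] F [ 0.9  0.5 -7. ] T [ 0.11 -0.3   0.05] gap 48.6
world d [ 0.6 -0.5  2.2] dyaw -0.1 n 1
[0.04,-0.00,-0.11,0.03]
```

```bash
python3 -m pendant '[[[0,0,0.06,0],[0,0,0.06,0],[0,0,0.06,0],[0,0,0.06,0],[0,0,0.06,0],[0,0,0.06,0],[0,0,0.06,0],[0,0,0.06,0],[0,0,0.06,0],[0,0,0.06,0]]]'; python3 plan.py 624.5 157.5 134 -39
```

```text
time: 17.95
tool_pos: [624.4, 158.2, 131.1]
tcp_rot: [177.6, 2.8, -38.9]
ft_force: [2.0, 0.9, -6.8]
finger_gap: 48.5
t 17.95 tcp [624.4 158.2 131.1] rpy [177.62   2.82 -38.87] F [ 2.   0.9 -6.8] T [ 0.2  -0.46 -0.04] gap 48.5
world d [ 0.1 -0.7  2.9] dyaw -0.1 n 1
[0.03,0.02,-0.15,0.03]
```

It meshed first time: underside at about 107, well below the spline tops. I'll carry on gently.

```bash
python3 -m pendant '[[[0.02,0,0.06,0],[0.02,0,0.06,0],[0,0,0.08,0],[0,0,0.08,0],[0,0,0.08,0],[0,0,0.08,0],[0,0,0.08,0],[0,0,0.08,0],[0,0,0.06,0],[0,0,0.06,0]]]'; python3 plan.py 624.5 157.5 98 -39
```

```text
time: 18.78
tool_pos: [624.4, 158.0, 115.5]
tcp_rot: [177.7, 2.8, -38.9]
ft_force: [2.9, 1.6, -6.3]
finger_gap: 48.8
t 18.78 tcp [624.4 158.  115.5] rpy [177.69   2.8  -38.86] F [ 2.9  1.6 -6.3] T [ 0.24 -0.51 -0.07] gap 48.8
world d [  0.1  -0.5 -17.5] dyaw -0.1 n 1
[0.02,0.02,0.87,0.03]
```

```bash
python3 -m pendant '[[[0.02,0.02,0.06,0],[0.02,0,0.06,0],[0,0,0.06,0],[0,0,0.06,0],[0,0,0.06,0],[0,0,0.04,0],[0,0,0.04,0],[0,0,0.04,0],[0,0,0.04,0],[0,0,0.04,0]]]'; python3 plan.py 624.5 157.5 98 -39
```

```text
time: 19.62
tool_pos: [624.4, 158.1, 105.0]
tcp_rot: [177.8, 2.8, -38.8]
ft_force: [0.6, 1.7, -4.8]
finger_gap: 48.7
t 19.62 tcp [624.4 158.1 105. ] rpy [177.78   2.81 -38.83] F [ 0.6  1.7 -4.8] T [ 0.38 -0.46 -0.05] gap 48.7
world d [ 0.1 -0.6 -7. ] dyaw -0.2 n 1
[0.02,0.02,0.35,0.04]
```

```bash
python3 -m pendant '[[[0,0,0.04,0],[0,0,0.04,0],[0,0,0.04,0],[0,0,0.03,0],[0,0,0.03,0],[0,0,0.03,0],[0,0,0.03,0],[0,0,0.03,0],[0,0,0,0],[0,0,0,0]]]'; python3 plan.py 624.5 157.5 98 -39
```

```text
time: 20.45
tool_pos: [624.3, 158.3, 99.8]
tcp_rot: [177.8, 2.8, -38.8]
ft_force: [1.9, 2.4, -4.9]
finger_gap: 48.9
t 20.45 tcp [624.3 158.3  99.8] rpy [177.82   2.79 -38.84] F [ 1.9  2.4 -4.9] T [ 0.4  -0.39 -0.07] gap 48.9
world d [ 0.2 -0.8 -1.8] dyaw -0.2 n 1
[0.03,0.02,0.09,0.04]
```

```bash
python3 -m pendant '[[[0,0,0.03,0],[0,0,0.03,0],[0,0,0.03,0],[0,0,0.03,0],[0,0,0.02,0],[0,0,0.02,0],[0,0,0,0],[0,0,0,0],[0,0,0,0],[0,0,0,0]]]'; python3 plan.py 624.5 157.5 98 -39
```

```text
time: 21.28
tool_pos: [624.3, 158.3, 98.8]
tcp_rot: [177.9, 2.7, -38.8]
ft_force: [-1.4, 2.4, -0.1]
finger_gap: 48.8
t 21.28 tcp [624.3 158.3  98.8] rpy [177.86   2.74 -38.82] F [-1.4  2.4 -0.1] T [ 0.25  0.09 -0.08] gap 48.8
world d [ 0.2 -0.8 -0.8] dyaw -0.2 n 1
[0.03,0.03,0.04,0.04]
```

```bash
python3 -m pendant '[[[0,0,0.05,0],[0,0,0.05,0],[0,0,0.05,0],[0,0,0.05,0],[0,0,0.05,0],[0,0,0.05,0],[0,0,0.05,0],[0,0,0.05,0],[0,0,0.05,0],[0,0,0.05,0]]]'; python3 plan.py 624.5 157.5 98 -39
```

```text
time: 22.12
tool_pos: [624.4, 158.4, 98.6]
tcp_rot: [177.9, 2.6, -38.8]
ft_force: [-3.8, 1.9, 6.1]
finger_gap: 48.8
t 22.12 tcp [624.4 158.4  98.6] rpy [177.92   2.62 -38.81] F [-3.8  1.9  6.1] T [ 0.09  0.76 -0.14] gap 48.8
world d [ 0.1 -0.9 -0.6] dyaw -0.2 n 1
[0.03,0.03,0.03,0.04]
```

```bash
python3 -m pendant '[[[0,0,0,0],[0,0,0,0],[0,0,0,0],[0,0,0,0],[0,0,0,0],[0,0,0,0],[0,0,-0.3,0],[0,0,-0.5,0],[0,0,-0.7,0],[0,0,-0.8,0]]]' 0.7; python3 plan.py
python3 - <<'E'
from h import *
for n in("scene","top"):
    cv2.imwrite(f"pics/{n}5.png",snapshot(n)[:,:,::-1])
crop("pics/scene5.png",230,60,130,100,6,"pics/s1b.png")
crop("pics/top5.png",230,60,150,120,5,"pics/t1b.png")
E
```

```text
time: 22.95
tool_pos: [625.1, 156.4, 143.1]
tcp_rot: [177.5, 2.8, -38.9]
ft_force: [0.3, -0.1, 0.8]
finger_gap: 72.8
t 22.95 tcp [625.1 156.4 143.1] rpy [177.54   2.8  -38.86] F [ 0.3 -0.1  0.8] T [-0.05 -0.05  0.01] gap 72.8
```

View pics/s1b.png

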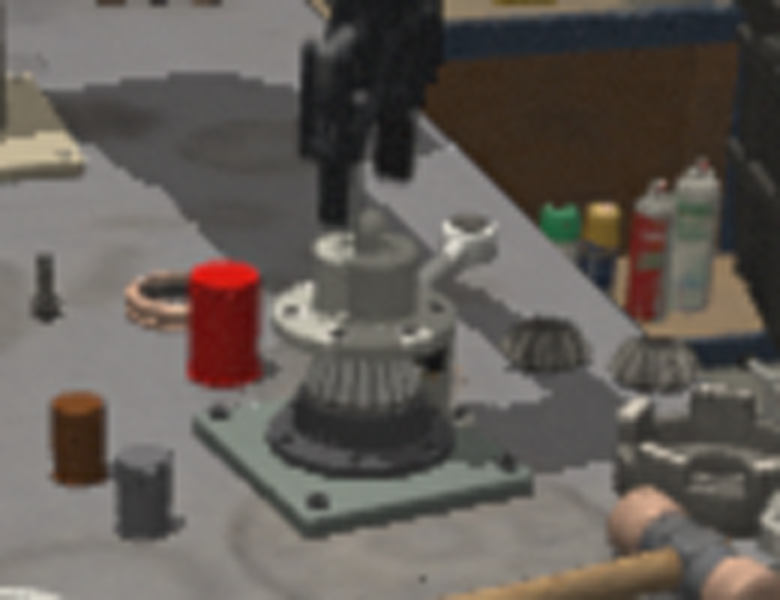

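View pics/top5.png

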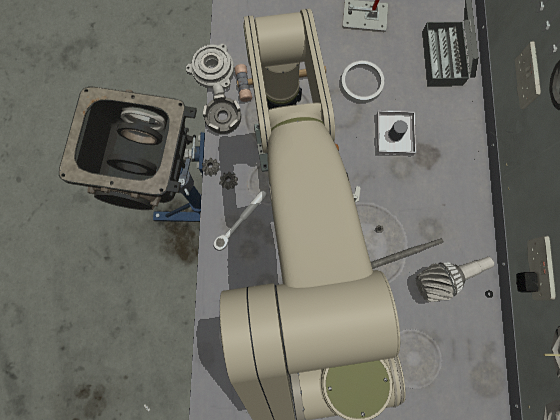

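The flange rim looks level on the bearing and over the switch (crop 365,310), with the fingers clear. Now the keeper's pose, from the initial top crop.

Run:
```python
from h import *
def w(x,y,z): return at("top",335+x/16-.47,175+y/16-.47,z)
for n,x,y,z in(("tipLo",160,152,6),("tipLi",240,155,6),("tipRi",342,178,6),("tipRo",410,192,6),("backL",140,388,6),("backR",385,412,6),("tabL",222,318,46),("tabR",357,350,46),("tabbackL",222,350,46),("tabbackR",350,368,46)): print(n,w(x,y,z))
# fit pose: model overlay scoring on both plates
from scipy.optimize import minimize
g=cv2.GaussianBlur(gray("pics/top0.png"),(0,0),.5)
# sample model: plate-top points (bright), slot + outside (bench darker); tab top bright
xs,ys=np.meshgrid(np.arange(-36,25,1.),np.arange(-30,31,1.));xs=xs.ravel();ys=ys.ravel()
inpl=(xs>-30)&(xs<18)&(abs(ys)<23)
slot=((xs>0)&(abs(ys)<8.75))|(xs**2+ys**2<8.75**2)
pl=inpl&~slot
# use only region x>-14 (ahead of tab) left/right arms
use=(xs>-8)
P=np.c_[xs,ys][use];lab=pl[use]
def cost(q):
    x,y,a=q;c,s=np.cos(a),np.sin(a)
    W=np.c_[x+c*P[:,0]-s*P[:,1],y+s*P[:,0]+c*P[:,1],np.full(len(P),6.)]
    v=samp(g,projs("top",W));return -(v[lab].mean()-v[~lab].mean())/ (v.std()+1e-6)
best=min(((cost((x,y,np.radians(a))),x,y,a) for x in np.arange(455,500,2.) for y in np.arange(-110,-70,2.) for a in range(-20,16,4)))
print(best)
r=minimize(cost,[best[1],best[2],np.radians(best[3])],method="Nelder-Mead",options=dict(initial_simplex=[[best[1],best[2],np.radians(best[3])],[best[1]+2,best[2],np.radians(best[3])],[best[1],best[2]+2,np.radians(best[3])],[best[1],best[2],np.radians(best[3]+4)]]))
print(r.x[:2],np.degrees(r.x[2]),r.fun)
x,y,a=r.x;c,s=np.cos(a),np.sin(a)
A=cv2.resize(cv2.imread("pics/top0.png")[175:210,335:370],None,fx=16,fy=16,interpolation=cv2.INTER_CUBIC)
def poly(L,z,col):
    L=np.array(L,float);W=np.c_[x+c*L[:,0]-s*L[:,1],y+s*L[:,0]+c*L[:,1],np.full(len(L),z)]
    cv2.polylines(A,[((projs("top",W)-[335,175]+.5)*16-.5).astype(int)],True,col,1)
arc=[(8.75*np.cos(t),8.75*np.sin(t)) for t in np.radians(np.arange(90,271,15))]
poly([(18,23),(18,8.75)]+arc+[(18,-8.75),(18,-23),(-30,-23),(-30,23)],6,(0,0,255))
poly([(-22,13),(-22,-13),(-30,-13),(-30,13)],46,(0,255,0))
cv2.imwrite("pics/ko.png",A)
```

```text
tipLo [503.1 -32.7   6. ]
tipLi [502.8 -47.4   6. ]
tipRi [498.6 -66.1   6. ]
tipRo [496.2 -78.6   6. ]
backL [458.3 -28.4   6. ]
backR [454.4 -73.1   6. ]
tabL [461.3 -38.   46. ]
tabR [455.8 -61.9  46. ]
tabbackL [455.4 -37.9  46. ]
tabbackR [452.5 -60.5  46. ]
(np.float32(-1.2053971), np.float64(477.0), np.float64(-84.0), -16)
[477.09425867 -84.50430536] -14.152569348879544 -1.2127407789230347
```

View pics/ko.png

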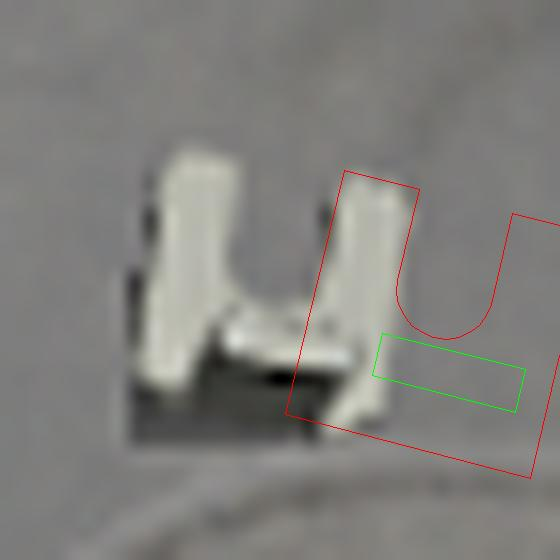

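The search window was off in y. I'll refit around (482, −54).

Run:
```python
from h import *
from scipy.optimize import minimize
g=cv2.GaussianBlur(gray("pics/top0.png"),(0,0),.5)
xs,ys=np.meshgrid(np.arange(-36,25,1.),np.arange(-30,31,1.));xs=xs.ravel();ys=ys.ravel()
inpl=(xs>-30)&(xs<18)&(abs(ys)<23)
slot=((xs>0)&(abs(ys)<8.75))|(xs**2+ys**2<8.75**2)
pl=inpl&~slot
use=(xs>-8)
P=np.c_[xs,ys][use];lab=pl[use]
def cost(q):
    x,y,a=q;c,s=np.cos(a),np.sin(a)
    W=np.c_[x+c*P[:,0]-s*P[:,1],y+s*P[:,0]+c*P[:,1],np.full(len(P),6.)]
    v=samp(g,projs("top",W));return -(v[lab].mean()-v[~lab].mean())/ (v.std()+1e-6)
r=min((minimize(cost,[x0,-54,np.radians(a)],method="Nelder-Mead",options=dict(initial_simplex=[[x0,-54,np.radians(a)],[x0+3,-54,np.radians(a)],[x0,-51,np.radians(a)],[x0,-54,np.radians(a+4)]])) for x0 in(479,484) for a in(-10,-4)),key=lambda r:r.fun)
print(r.x[:2],np.degrees(r.x[2]),r.fun)
x,y,a=r.x;c,s=np.cos(a),np.sin(a)
print("tab",x-26*c,y-26*s)
def ov(cam,x0,y0,w,h,k):
  A=cv2.resize(cv2.imread(f"pics/{cam}0.png")[y0:y0+h,x0:x0+w],None,fx=k,fy=k,interpolation=cv2.INTER_CUBIC)
  def poly(L,z,col):
    L=np.array(L,float);W=np.c_[x+c*L[:,0]-s*L[:,1],y+s*L[:,0]+c*L[:,1],np.full(len(L),z)]
    cv2.polylines(A,[((projs(cam,W)-[x0,y0]+.5)*k-.5).astype(int)],True,col,1)
  arc=[(8.75*np.cos(t),8.75*np.sin(t)) for t in np.radians(np.arange(90,271,15))]
  poly([(18,23),(18,8.75)]+arc+[(18,-8.75),(18,-23),(-30,-23),(-30,23)],6,(0,0,255))
  poly([(-22,13),(-22,-13),(-30,-13),(-30,13)],46,(0,255,0))
  return A
cv2.imwrite("pics/ko.png",np.hstack([ov("top",335,175,30,35,13),ov("scene",205,105,30,35,13)]))
```

```text
[482.78759855 -54.30604534] -9.159219150122095 -1.8968814611434937
tab 457.1191034382408 -50.16740321871635
```

View pics/ko.png

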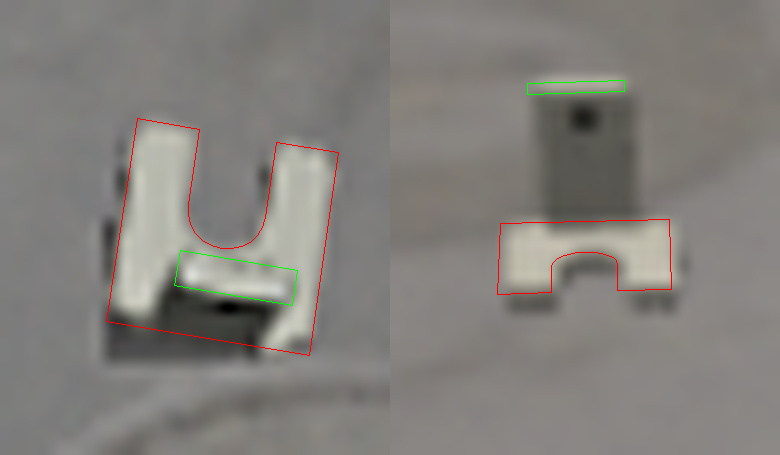

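The overlay fits in both views. Keeper slot is at (482.8, −54.3), yaw −9°, tab at (457, −50). I'll use tool yaw −99°, and rise first.

```bash
python3 -m pendant '[[[0,0,-0.7,0],[0,0,-0.8,0],[0,0,-0.7,0],[0,0,-0.3,0.5],[-0.3,0.7,0,0.9],[-0.3,0.9,0,0.9],[-0.2,0.9,0,0.9],[-0.1,0.9,0,0.9],[0,0.9,0,0.9],[0.1,0.9,0,0.9]]]' 0.6; python3 plan.py 457 -50 80 -99
```

```text
time: 23.88
tool_pos: [538.1, 105.0, 207.5]
tcp_rot: [177.4, 1.1, -66.8]
ft_force: [0.2, 0.0, 0.3]
finger_gap: 68.5
t 23.88 tcp [538.1 105.  207.5] rpy [177.45   1.1  -66.8 ] F [0.2 0.  0.3] T [-0.04  0.01 -0.  ] gap 68.5
world d [ -81.1 -155.  -127.5] dyaw -32.2 n 9
[0.61,0.75,0.71,0.78] [0.66,0.71,0.71,0.78] [0.70,0.67,0.71,0.78] [0.74,0.63,0.71,0.78] [0.78,0.58,0.71,0.78] [0.82,0.53,0.71,0.78] [0.85,0.48,0.71,0.78] [0.88,0.42,0.71,0.78] [0.90,0.37,0.71,0.78]
```

```bash
python3 -m pendant '[[[0.61,0.75,0.3,0.78],[0.66,0.71,0.5,0.78],[0.7,0.67,0.5,0.78],[0.74,0.63,0.5,0.78],[0.78,0.58,0.5,0.78],[0.82,0.53,0.5,0.78],[0.8,0.45,0.5,0.78],[0.8,0.4,0.5,0.78],[0.5,0.2,0.4,0.6],[0.1,0,0,0]]]'; python3 plan.py 457 -50 60 -99
```

```text
time: 24.72
tool_pos: [451.8, -47.2, 127.3]
tcp_rot: [177.9, -0.4, -99.9]
ft_force: [-0.8, -0.4, -0.0]
finger_gap: 68.3
t 24.72 tcp [451.8 -47.2 127.3] rpy [177.86  -0.4  -99.89] F [-0.8 -0.4 -0. ] T [-0.02  0.04  0.  ] gap 68.3
world d [  5.2  -2.8 -67.3] dyaw 0.9 n 4
[0.02,-0.07,0.84,-0.05] [0.02,-0.07,0.84,-0.05] [0.02,-0.07,0.84,-0.05] [0.02,-0.07,0.84,-0.05]
```

```bash
python3 -m pendant '[[[0,-0.06,0.5,-0.05],[0.02,-0.07,0.7,-0.05],[0.02,-0.06,0.7,-0.05],[0.02,-0.04,0.7,-0.05],[0,0,0.5,0],[0,0,0.5,0],[0,0,0.4,0],[0,0,0.2,0],[0,0,0,0],[0,0,0,0]]]'; python3 plan.py 457 -50 14 -99
python3 - <<'E'
from h import *
for n in("scene","top"):
    cv2.imwrite(f"pics/{n}6.png",snapshot(n)[:,:,::-1])
A=cv2.imread("pics/scene6.png");B=cv2.imread("pics/top6.png")
cv2.imwrite("pics/c6.png",np.hstack([cv2.resize(A[80:145,180:245],None,fx=6,fy=6,interpolation=2),cv2.resize(B[160:225,315:380],None,fx=6,fy=6,interpolation=2)]))
E
```

```text
time: 25.55
tool_pos: [458.4, -46.7, 40.6]
tcp_rot: [178.3, -0.3, -98.2]
ft_force: [0.9, 0.2, 0.7]
finger_gap: 68.3
t 25.55 tcp [458.4 -46.7  40.6] rpy [178.32  -0.27 -98.16] F [0.9 0.2 0.7] T [ 0.04 -0.02  0.05] gap 68.3
world d [ -1.4  -3.3 -26.6] dyaw -0.8 n 2
[0.09,0.02,0.67,0.09] [0.09,0.02,0.67,0.09]
```

View pics/c6.png

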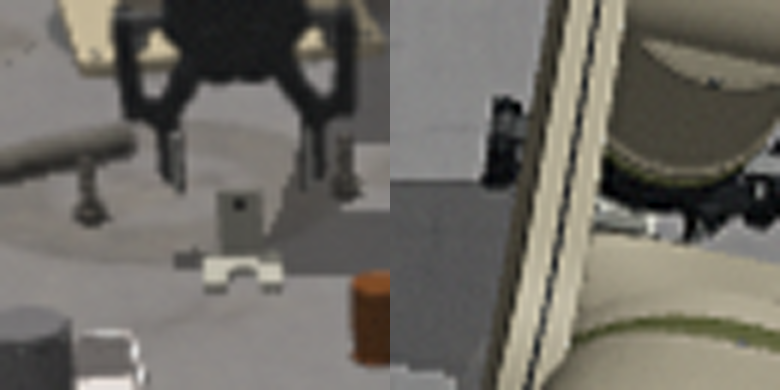

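The fingers straddle the tab, midpoint about x 245 against the tab at 239, so about −3 mm in y. That agrees with the plan.

```bash
python3 -m pendant '[[[0.09,0.04,0.3,0.1],[0.07,0.03,0.3,0.05],[0,0.02,0.3,0],[0,0,0.2,0],[0,0,0.15,0],[0,0,0.1,0],[0,0,0,0],[0,0,0,0],[0,0,0,0],[0,0,0,0]]]'; python3 plan.py 457 -50 14 -99
```

```text
time: 26.48
tool_pos: [456.7, -50.6, 12.9]
tcp_rot: [178.5, -0.3, -99.0]
ft_force: [0.7, 0.2, 0.8]
finger_gap: 68.4
t 26.48 tcp [456.7 -50.6  12.9] rpy [178.54  -0.3  -98.97] F [0.7 0.2 0.8] T [-0.02 -0.09  0.04] gap 68.4
world d [0.3 0.6 1.1] dyaw -0.0 n 1
[-0.03,-0.01,-0.06,0.01]
```

```bash
python3 -m pendant '[[[-0.02,0,-0.03,0],[0,0,0,0],[0,0,0,0],[0,0,0,0],[0,0,0,0],[0,0,0,0],[0,0,0,0],[0,0,0,0],[0,0,0,0],[0,0,0,0]]]' -0.7 60; python3 plan.py
```

```text
time: 27.32
tool_pos: [457.6, -50.2, 14.5]
tcp_rot: [178.6, -0.3, -99.0]
ft_force: [-0.2, 0.4, 0.8]
finger_gap: 24.9
t 27.32 tcp [457.6 -50.2  14.5] rpy [178.63  -0.31 -98.96] F [-0.2  0.4  0.8] T [ 0.08 -0.04 -0.03] gap 24.9
```

```bash
python3 -m pendant '[[[0,0,-0.3,0],[0,0,-0.6,0],[0,0,-0.8,0],[0,0,-0.8,0],[0,0,-0.8,0],[0,0,-0.8,0],[0,0,-0.8,0],[0,0,-0.8,0],[-0.3,-0.1,-0.8,0],[-0.6,-0.3,-0.5,0]]]'; python3 plan.py 554 169 175 -99
```

```text
time: 28.15
tool_pos: [467.0, -33.6, 158.9]
tcp_rot: [178.0, -0.3, -99.1]
ft_force: [-0.1, -0.3, -1.0]
finger_gap: 24.7
t 28.15 tcp [467.  -33.6 158.9] rpy [178.04  -0.33 -99.06] F [-0.1 -0.3 -1. ] T [-0.   -0.05  0.08] gap 24.7
world d [ 87.  202.6  16.1] dyaw 0.1 n 11
[-0.97,-0.25,-0.07,-0.00] [-0.97,-0.25,-0.07,-0.00] [-0.97,-0.25,-0.07,-0.00] [-0.97,-0.25,-0.07,-0.00] [-0.97,-0.25,-0.07,-0.00] [-0.97,-0.25,-0.07,-0.00] [-0.97,-0.25,-0.07,-0.00] [-0.97,-0.25,-0.07,-0.00] [-0.97,-0.25,-0.07,-0.00] [-0.97,-0.25,-0.07,-0.00] [-0.97,-0.25,-0.07,-0.00]
```

```bash
python3 -m pendant '[[[-0.95,-0.25,-0.07,0],[-0.95,-0.25,-0.07,0],[-0.95,-0.25,-0.07,0],[-0.95,-0.25,-0.07,0],[-0.95,-0.25,-0.07,0],[-0.95,-0.25,-0.07,0],[-0.95,-0.25,-0.07,0],[-0.9,-0.25,-0.07,0],[-0.8,-0.2,0,0],[-0.4,-0.1,0,0]]]'; python3 plan.py 554 169 175 -99
```

```text
time: 28.98
tool_pos: [545.6, 139.2, 176.7]
tcp_rot: [178.5, -0.3, -99.2]
ft_force: [0.4, -0.8, -1.0]
finger_gap: 25.3
t 28.98 tcp [545.6 139.2 176.7] rpy [178.54  -0.31 -99.23] F [ 0.4 -0.8 -1. ] T [-0.02 -0.04 -0.  ] gap 25.3
world d [ 8.4 29.8 -1.7] dyaw 0.2 n 2
[-0.77,-0.09,0.04,-0.02] [-0.77,-0.09,0.04,-0.02]
```

```bash
python3 -m pendant '[[[-0.4,-0.05,0.1,0],[-0.4,-0.05,0.1,0],[-0.3,-0.02,0.1,0],[-0.2,-0.01,0.1,0],[-0.1,0,0.1,0],[0,0,0.1,0],[0,0,0.05,0],[0,0,0,0],[0,0,0,0],[0,0,0,0]]]'; python3 plan.py 554 169 160 -99
python3 - <<'E'
from h import *
for n in("scene","top"):
    cv2.imwrite(f"pics/{n}7.png",snapshot(n)[:,:,::-1])
A=cv2.imread("pics/scene7.png");B=cv2.imread("pics/top7.png")
cv2.imwrite("pics/c7.png",np.hstack([cv2.resize(A[70:135,255:320],None,fx=6,fy=6,interpolation=2),cv2.resize(B[105:170,250:315],None,fx=6,fy=6,interpolation=2)]))
E
```

```text
time: 29.82
tool_pos: [551.5, 166.9, 161.3]
tcp_rot: [178.4, -0.4, -99.3]
ft_force: [0.4, -0.3, -0.2]
finger_gap: 24.7
t 29.82 tcp [551.5 166.9 161.3] rpy [178.38  -0.44 -99.26] F [ 0.4 -0.3 -0.2] T [ 0.06 -0.01  0.02] gap 24.7
world d [ 2.5  2.1 -1.3] dyaw 0.3 n 1
[-0.12,-0.11,0.06,-0.06]
```

View pics/c7.png

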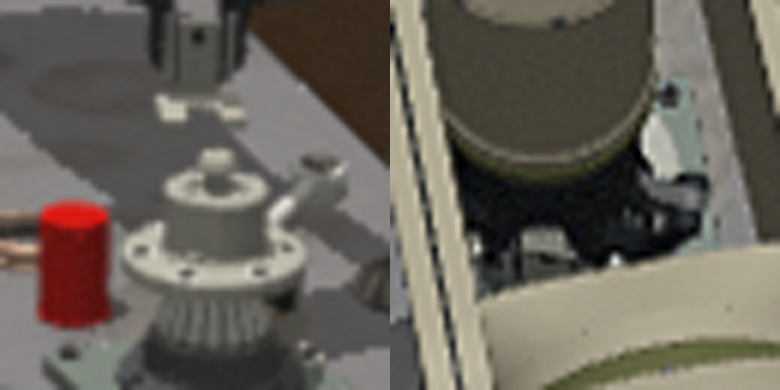

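Run:
```python
from h import *
def keep(T,yaw,cam):
    a=np.radians(yaw+89.8);c,s=np.cos(a),np.sin(a);z=T[2]-14.5
    x,y=T[0]+25.7*c,T[1]+25.7*s
    L=[(18,23),(18,8.75)]+[(8.75*np.cos(t),8.75*np.sin(t)) for t in np.radians(np.arange(90,271,15))]+[(18,-8.75),(18,-23),(-30,-23),(-30,23)]
    L=np.array(L);return np.c_[x+c*L[:,0]-s*L[:,1],y+s*L[:,0]+c*L[:,1],np.full(len(L),z+6)]
im=cv2.imread("pics/scene7.png");x0,y0,k=272,80,18
A=cv2.resize(im[y0:y0+32,x0:x0+40],None,fx=k,fy=k,interpolation=2)
f=lambda W:((projs("scene",W)-[x0,y0]+.5)*k-.5).astype(int)
cv2.polylines(A,[f(keep((551.5,166.9,161.3),-99.26,"scene"))],True,(0,0,255),1)
t=np.radians(np.arange(0,361,10))
cv2.polylines(A,[f(np.c_[624.3+9*np.cos(t),157.8+9*np.sin(t),0*t+144])],True,(0,255,0),1)
cv2.polylines(A,[f(np.c_[624.3+28*np.cos(t),157.8+28*np.sin(t),0*t+126])],True,(0,255,0),1)
cv2.imwrite("pics/ov7.png",A)
```

```text
(no output)
```

View pics/ov7.png

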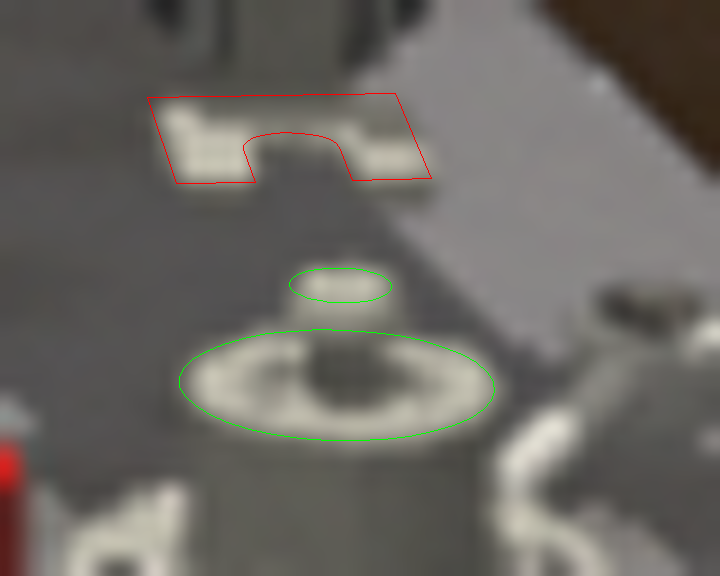

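The model overlay matches both keeper and shaft, relative error under about 0.5 mm. Remaining: 3 mm lateral (tool x −), 18 mm down, then forward 47 mm along tool −y.

```bash
python3 -m pendant '[[[-0.1,0,0.15,0],[-0.05,0,0.15,0],[0,0,0.15,0],[0,0,0.15,0],[0,0,0.1,0],[0,0,0.05,0],[0,0,0,0],[0,0,0,0],[0,0,0,0],[0,0,0,0]]]'; python3 plan.py 598.9 162 143.2 -99
```

```text
time: 30.75
tool_pos: [551.6, 170.1, 144.6]
tcp_rot: [178.4, -0.4, -99.3]
ft_force: [0.2, -0.0, -1.8]
finger_gap: 24.7
t 30.75 tcp [551.6 170.1 144.6] rpy [178.39  -0.43 -99.27] F [ 0.2 -0.  -1.8] T [ 0.05 -0.01  0.  ] gap 24.7
world d [47.3 -8.1 -1.4] dyaw 0.3 n 3
[0.01,-0.80,0.02,-0.02] [0.01,-0.80,0.02,-0.02] [0.01,-0.80,0.02,-0.02]
```

Aligned. Forward about 20 mm first, then check.

```bash
python3 -m pendant '[[[0,-0.1,0.02,0],[0,-0.15,0.02,0],[0,-0.15,0.02,0],[0,-0.15,0,0],[0,-0.15,0,0],[0,-0.1,0,0],[0,-0.05,0,0],[0,0,0,0],[0,0,0,0],[0,0,0,0]]]'; python3 plan.py 598.9 162 143.2 -99
python3 - <<'E'
from h import *
n="scene"
cv2.imwrite(f"pics/{n}8.png",snapshot(n)[:,:,::-1])
crop("pics/scene8.png",270,75,45,40,14,"pics/c8.png")
E
```

```text
time: 31.58
tool_pos: [571.0, 166.9, 143.3]
tcp_rot: [178.5, -0.4, -99.3]
ft_force: [-0.0, 0.1, -1.0]
finger_gap: 25.1
t 31.58 tcp [571.  166.9 143.3] rpy [178.45  -0.41 -99.29] F [-0.   0.1 -1. ] T [0.   0.05 0.02] gap 25.1
world d [27.9 -4.9 -0.1] dyaw 0.3 n 2
[0.01,-0.71,0.00,-0.03] [0.01,-0.71,0.00,-0.03]
```

View pics/c8.png

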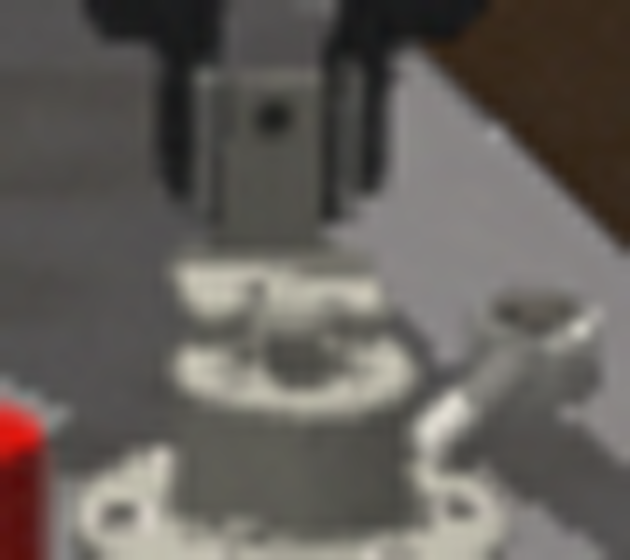

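Slot mid and nose line up once the forward shift is counted (about 280 + 13 = 293). I'll slide in slowly.

```bash
python3 -m pendant '[[[0,-0.08,0,0],[0,-0.12,0,0],[0,-0.12,0,0],[0,-0.12,0,0],[0,-0.12,0,0],[0,-0.12,0,0],[0,-0.12,0,0],[0,-0.08,0,0],[0,-0.05,0,0],[0,0,0,0]]]'; python3 plan.py 598.9 162 143.2 -99
```

```text
time: 32.47
tool_pos: [591.4, 163.6, 142.8]
tcp_rot: [178.5, -0.4, -99.3]
ft_force: [-0.2, -0.1, -1.1]
finger_gap: 24.7
t 32.47 tcp [591.4 163.6 142.8] rpy [178.47  -0.41 -99.29] F [-0.2 -0.1 -1.1] T [ 0.02  0.01 -0.07] gap 24.7
world d [ 7.5 -1.6  0.4] dyaw 0.3 n 1
[0.02,-0.38,-0.02,-0.06]
```

```bash
python3 -m pendant '[[[0,-0.05,0,0],[0,-0.06,0,0],[0,-0.06,0,0],[0,-0.06,0,0],[0,-0.05,0,0],[0,-0.04,0,0],[0,-0.03,0,0],[0,-0.02,0,0],[0,0,0,0],[0,0,0,0]]]'; python3 plan.py 598.9 162 143.2 -99
```

```text
time: 33.3
tool_pos: [599.2, 162.4, 142.5]
tcp_rot: [178.4, -0.4, -99.3]
ft_force: [0.1, -0.3, -1.2]
finger_gap: 24.9
t 33.3 tcp [599.2 162.4 142.5] rpy [178.45  -0.41 -99.28] F [ 0.1 -0.3 -1.2] T [ 0.05 -0.02  0.  ] gap 24.9
world d [-0.3 -0.4  0.7] dyaw 0.3 n 1
[0.02,0.01,-0.03,-0.06]
```

Nominal end reached with no contact. I'll probe forward for the neck, to be sure it is fully in.

```bash
python3 -m pendant '[[[0,-0.03,0.01,0],[0,-0.03,0.01,0],[0,-0.03,0.01,0],[0,-0.03,0,0],[0,-0.03,0,0],[0,-0.03,0,0],[0,-0.03,0,0],[0,0,0,0],[0,0,0,0],[0,0,0,0]]]'; python3 plan.py 598.9 162 143.2 -99
```

```text
time: 34.13
tool_pos: [602.2, 161.9, 141.7]
tcp_rot: [178.3, -0.4, -99.3]
ft_force: [-1.9, 1.3, -1.0]
finger_gap: 24.8
t 34.13 tcp [602.2 161.9 141.7] rpy [178.26  -0.44 -99.25] F [-1.9  1.3 -1. ] T [ 0.    0.35 -0.01] gap 24.8
world d [-3.3  0.1  1.5] dyaw 0.3 n 1
[0.02,0.16,-0.08,-0.05]
```

Light contact with the neck (about −2 N), so it's fully in. I'll back off about 1 mm, lower to touch and release.

```bash
python3 -m pendant '[[[0,0.05,0.02,0],[0,0.02,0.03,0],[0,0,0.03,0],[0,0,0.03,0],[0,0,0,0],[0,0,0,0],[0,0,0,0],[0,0,0,0],[0,0,0,0],[0,0,0,0]]]'; python3 plan.py 598.9 162 143.2 -99
```

```text
time: 34.97
tool_pos: [602.1, 162.1, 140.6]
tcp_rot: [178.5, -0.4, -99.3]
ft_force: [-1.6, 0.0, 0.6]
finger_gap: 24.8
t 34.97 tcp [602.1 162.1 140.6] rpy [178.46  -0.39 -99.26] F [-1.6  0.   0.6] T [0.   0.23 0.02] gap 24.8
world d [-3.2 -0.1  2.6] dyaw 0.3 n 1
[0.03,0.16,-0.13,-0.06]
```

Run:
```python
from h import *
n="scene"
cv2.imwrite(f"pics/{n}9.png",snapshot(n)[:,:,::-1])
crop("pics/scene9.png",270,75,45,40,14,"pics/c9.png")
```

```text
(no output)
```

View pics/c9.png

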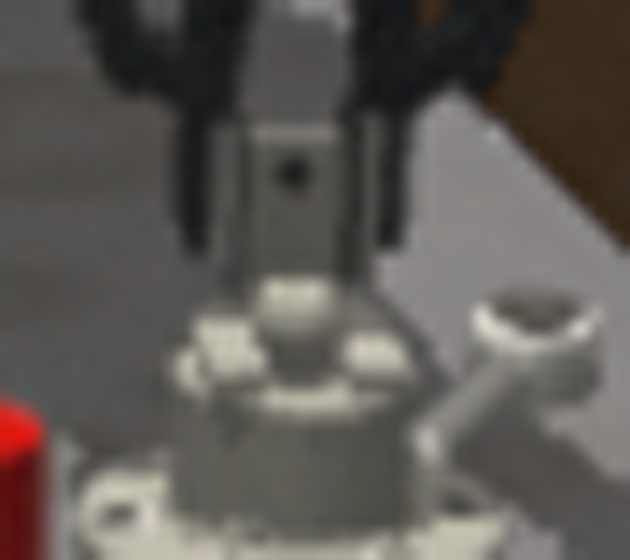

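The keeper sits round the neck, flat on the flange top (crop 295,360). Release and rise straight up.

```bash
python3 -m pendant '[[[0,0,0,0],[0,0,0,0],[0,0,0,0],[0,0,0,0],[0,0,0,0],[0,0,-0.2,0],[0,0,-0.5,0],[0,0,-0.7,0],[0,0,-0.8,0],[0,0.3,-0.8,0]]]' 0.4; python3 plan.py; python3 -m pendant '[[[0,0.9,-0.3,0],[0.2,0.9,-0.3,0],[0.4,0.9,0,0],[0.6,0.9,0,0],[0.7,0.9,0,0],[0.8,0.8,0,0],[0.8,0.8,0,0],[0.8,0.8,0,0],[0.5,0.5,0,0],[0,0,0,0]]]'
python3 - <<'E'
from h import *
for n in("scene","top"):
    cv2.imwrite(f"pics/{n}10.png",snapshot(n)[:,:,::-1])
A=cv2.imread("pics/scene10.png");B=cv2.imread("pics/top10.png")
cv2.imwrite("pics/c10.png",np.hstack([cv2.resize(A[80:140,255:315],None,fx=6.5,fy=6.5,interpolation=2),cv2.resize(B[105:165,250:310],None,fx=6.5,fy=6.5,interpolation=2)]))
E
```

```text
time: 35.85
tool_pos: [596.2, 162.4, 199.8]
tcp_rot: [178.1, -0.5, -99.3]
ft_force: [0.9, -0.3, 0.0]
finger_gap: 59.6
t 35.85 tcp [596.2 162.4 199.8] rpy [178.12  -0.54 -99.29] F [ 0.9 -0.3  0. ] T [ 0.02 -0.04 -0.  ] gap 59.6
time: 36.68
tool_pos: [433.3, 90.8, 233.6]
tcp_rot: [179.3, -0.1, -99.2]
ft_force: [-0.7, 0.8, 0.6]
finger_gap: 59.8
```

View pics/c10.png

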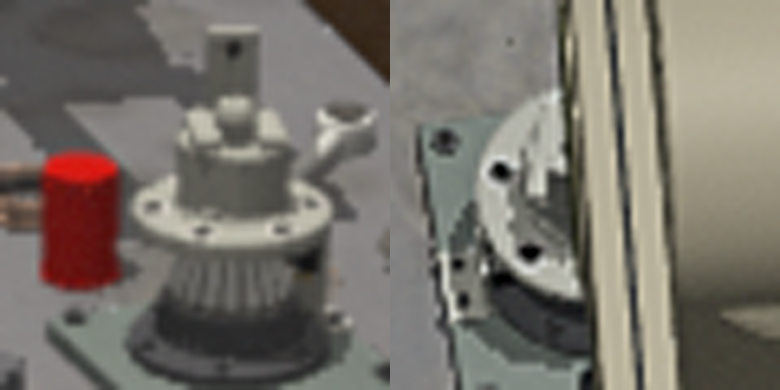

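View pics/top10.png

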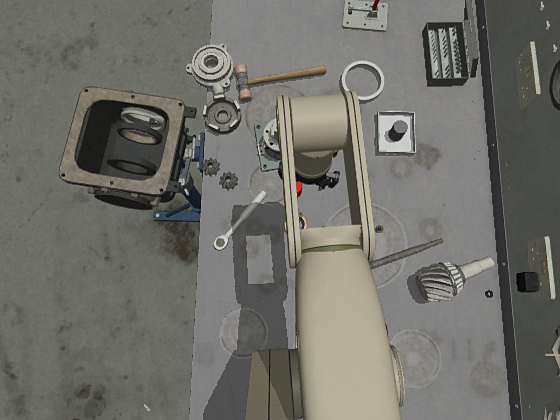

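The keeper is in and the protector is in the tray. I'll swing the arm aside for a clear top check.

```bash
python3 -m pendant '[[[0.9,0,0,0],[0.9,0,0,0],[0.9,0,0,0],[0.9,0,0,0],[0.9,0,0,0],[0.9,0,0,0],[0.9,0,0,0],[0.9,0,0,0],[0.5,0,0,0],[0,0,0,0]]]'
python3 - <<'E'
from h import *
for n in("scene","top"):
    cv2.imwrite(f"pics/{n}11.png",snapshot(n)[:,:,::-1])
x0,y0,k=255,105,12
def ov(cam,x0,y0,w,h,k,x,y,deg):
  A=cv2.resize(cv2.imread(f"pics/{cam}11.png")[y0:y0+h,x0:x0+w],None,fx=k,fy=k,interpolation=2)
  R=A.copy()
  c,s=np.cos(np.radians(deg)),np.sin(np.radians(deg))
  def poly(L,z,col):
    L=np.array(L,float);W=np.c_[x+c*L[:,0]-s*L[:,1],y+s*L[:,0]+c*L[:,1],np.full(len(L),z)]
    cv2.polylines(A,[((projs(cam,W)-[x0,y0]+.5)*k-.5).astype(int)],True,col,1)
  arc=[(8.75*np.cos(t),8.75*np.sin(t)) for t in np.radians(np.arange(90,271,15))]
  poly([(18,23),(18,8.75)]+arc+[(18,-8.75),(18,-23),(-30,-23),(-30,23)],132,(0,0,255))
  t=np.radians(np.arange(0,360,6))
  poly(np.c_[50*np.cos(t),50*np.sin(t)],91,(0,255,0))
  return np.vstack([R,A])
cv2.imwrite("pics/fin.png",np.hstack([ov("top",258,108,48,48,6,625,158,-9.4),ov("scene",262,75,55,48,6,625,158,-9.4)]))
E
```

```text
time: 37.62
tool_pos: [419.0, -62.4, 238.0]
tcp_rot: [179.7, 0.1, -98.8]
ft_force: [0.8, -0.1, -0.6]
finger_gap: 59.8
```

View pics/fin.png

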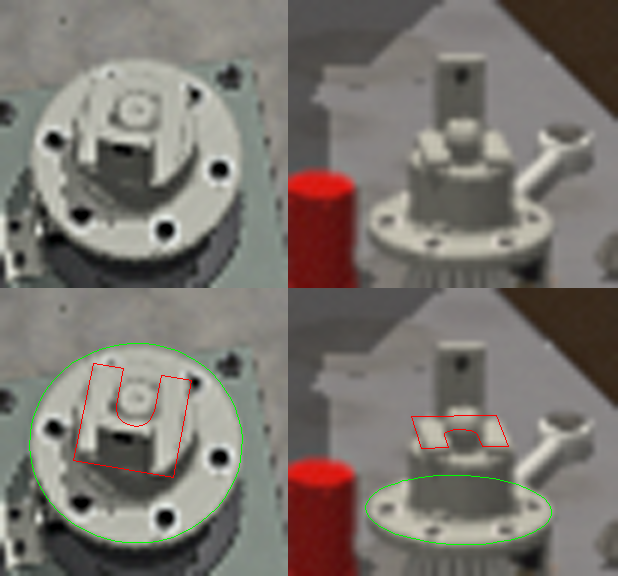

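View pics/top11.png

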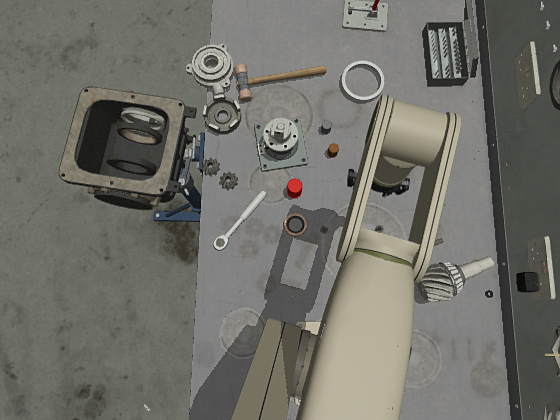

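The flange rim and the keeper match their home models in both views, and the bystanders are where they were. Handing in.

```bash
python3 -c "
from bench import *
print(hand_in())"
```

```text
the job is handed in; nothing more can be done
None
```

I finished all three steps and handed in at about 38 s of the 72 s. `hand_in()` gives no verdict, so what follows is what my own checks show.

- **Protector:** the large grey cap came off the shaft and stands upright in the tray. It is still there in the 36.7 s top view; the arm hides it in the last one.
- **Flange:** it meshed at tool yaw −39° on the first pass, with no rocking needed. At home the tool height was 98.6 mm against 98.0 mm expected. Contact came at that height and I pushed with about 6 N.
- **Keeper:** the fork was slid in until it lightly touched the neck (about 2 N), then set down and released. In the last overlays it lies flat round the neck, with its slot near the shaft axis in both views.
- **Bystanders:** the gears and ratchet show no visible movement. The bolts and drift bar are partly or fully hidden by the arm and its shadow in the last views, so I only have earlier pictures of them. The arm ended clear of everything.

**Not confirmed:** I could not read the switch lever. I infer it clicked only from the flange height and the contact force.

**Disagreements:**
- The scene camera read about 1 px (roughly 3 mm) off from the top camera and the robot.
- The tool tilted by up to about 3.7° during moves. I allowed for this by releasing the parts once they were seated.

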